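Zero a spline tester, test the yokes on it and clear it

ROBOT

A 6-joint arm with a two-finger parallel gripper is mounted at the origin on a cart in front of the work surface, level with it; the furniture and walls round the work are solid. World frame = base frame: x ahead of the robot, y to its left, z up, the work surface at z = 0. Lengths are in m, angles in rad, forces in N, time in s.
With the tool pointing down it reaches from about 0.35 to 0.775 m from the base axis. Payload 7.3 kg.
Tool frame: the origin (TCP) lies at the very end of the fingers, on their centre line; the grasp point (between the pads) lies 19 mm behind it; z points along the fingers, x is the direction in which the jaws open and shut, and the axes are right-handed (so a half turn about z gives the same grasp; the last joint's range is limited). The gripper opens to 92 mm and grips with 3 to 60 N. Pads are 19 mm wide; open, the fingers measure 130 mm over their backs; the gripper's body (75 mm by 190 mm) begins 47 mm behind the grasp point.
Start: joints at [-1.433, 0.342, 1.524, -0, 1.275, -0.146], TCP at [0.147, -0.504, 0.227] pointing down, gripper open.
Joint ranges: [-2.53, 2.53], [-0.77, 2.02], [0.04, 2.7], [-1, 4.14], [0.28, 2.66], [-3.11, 3.11]. Speed limits (rad/s): [2.57, 2.57, 3.14, 3.14, 3.14, 3.14].

INTERFACE

Orientations are given as [roll, pitch, yaw] about the fixed x, y, z axes, in that order (R = Rz(yaw) Ry(pitch) Rx(roll)).
In Python, from cell import observe, read_camera, camera_params, hand_in gives the robot as it stands.
- The arm moves only by the tool apply_moves, never from a script. Its argument "increments" is a list of rows, each an object with "grip": the opening, from 0 (shut) to 1 (fully open); "linear": the shift along the world's x, y, z in mm, a list of three; "turn": the turn, a rotation vector about the world's x, y, z in units of 6 degrees (1.0 is 6 degrees), a list of three. A call has 1 to 10 rows; each row is the pose to reach, as a shift and turn from the pose commanded when the call began; what a row does not reach only later rows make up. A row lasts 1/10 s, in which the tool goes at most 50 mm and 8.59 degrees, less where a joint would pass 70% of its speed; a pose out of reach is approached as far as the arm can. A call with a gripper value outside its range is refused whole. The fingers move at their own pace and stop on an object; "grip_force" is the grip in N (left out, the last holds). Time passes only in rows, so rows that repeat a pose let the fingers close. It gives the time, the measured TCP pose, the force and the opening at its end, in the units of the state.
- observe(): the state, without advancing time (a new reading comes with each control period).
- read_camera(name): name is "scene" or "top" or "wrist"; returns the picture (480x640x3 uint8, red, green, blue); there is no depth.
- camera_params(name): a dict with "camera_matrix" (3x3 intrinsics, pixels), "k1" (the pictures are not rectified: a ray, as slopes to the right and down, at radius r is drawn at 1 + k1 r^2 times it, then the intrinsics apply), "world_to_cam" (4x4, takes a point from world to camera coordinates); the wrist camera has in their place "hand_eye" (4x4, takes a point from camera to tool coordinates, whose origin is the TCP and whose axes are the tool frame's). Camera axes: x right, y up, looking along -z (the intrinsics and any distortion apply to the point x, -y, -z); pixel columns grow to the right and rows downward; lengths in m; the calibration is good to about 2 mm. A picture is of the moment at which its call begins: read the wrist's pose just before it. camera_params takes no time and is no camera call.
- hand_in(): hands the job in, once; it reports no verdict.
The state is a dict: "time": time; "qpos": joint angles; "qvel": joint speeds; "joint_efforts": joint torques, N m; "tool_pos": TCP position; "tool_rot": TCP orientation; "contact_force": force on the tool from outside, world axes, zero at the start; "torque": the same for the moment, N m; "opening": finger opening in m.
Only numpy, scipy, OpenCV 4.12 (cv2) and the standard library are available. Lean on these libraries where they do the work, as an engineer would, in place of code of your own. Each camera call takes 0.05 s, during which the arm holds its last target.

TASK

Zero the spline tester by pressing its push button fully down and letting it up again while all shafts are empty. Then push every driveshaft yoke on the bench onto a splined shaft of its own, rocking it as needed until the teeth mesh and it sits fully home, and with all of them home press the button fully down once more and let it up to run the test. Then pull the yokes off, stand them all upright with their feet wholly on the black rubber mat, and press the button fully down and let it up a last time to clear the tester; leave the pin gauge and the bottle where they are.

Things in the scene. Friction and masses are not known exactly. Their poses are not given: they have to be found in the camera images.
- tester: Spline tester, a flat grey cabinet 160 x 160 mm with its top 22 mm above the worktop, bolted down; origin at the centre of its underside on the worktop, x away from the robot, y to the left. A splined shaft stands at (-42, +42), (+42, +42) and (+42, -42) mm and the push button at (-42, -42) mm.
- shaft_1 (a point): The near left of three alike upright splined shafts. The point lies on its axis where a yoke's centre is when fully home: 35 mm above the tester's top, the yoke's underside then resting on a shoulder 4 mm above the top. Six splines stand at 0, 60, 120.. degrees from this point's x axis; z up. Any yoke fits any shaft. The shaft turns only under about 1 N m: treat it as fixed.
- shaft_2 (a point): The far left splined shaft; point and axes as for shaft_1. Splines (6 mm wide, tips on a 34 mm circle) reach 20 mm up from the shoulder. A yoke's teeth go midway between them: yoke's x axis at 30, 90, 150.. degrees from the shaft's x axis, with about 6 degrees of play either way.
- shaft_3 (a point): The far right splined shaft; point and axes as for shaft_1. Above the splines is a smooth pilot, 24 mm across and 12 mm high with a tapered tip, which takes the bore first: a yoke whose teeth do not mesh stays about 20 mm above home until it is rocked (turned to and fro about the vertical) and drops.
- button (a joint): The push button: 0 when up, grows as it is pressed straight down, 0.007 m at its stop. A spring brings it up; it starts to move at about 2 N and is fully down at 6 N.
- button_top (a point): Centre of the top of the button's round white cap (32 mm diameter), 45 mm above the worktop when up; on the near right corner of the tester, in a round black housing of 48 mm diameter.
- yoke_a (a point): A steel driveshaft yoke, 62 mm high, 0.15 to 0.3 kg. Below: a round collar, 44 mm across, 30 mm high, with a splined bore right through (see yoke_b). Above: two flat ears at its +y and -y, 28 mm wide along x, up to the top, outer faces 45 mm apart: grip across them along y, from above. This point: its centre, 31 mm above the underside; z up. Two or three such yokes are present (absent: None).
- yoke_b (a point): A second yoke, the same as yoke_a, centre as there. The bore of every yoke has six straight inward teeth, 5 mm wide, at 0, 60, 120.. degrees from its own x axis, tips on a 26.6 mm circle; it goes over a shaft's 24 mm core. Ears are 8 mm thick. Best gripped 10 to 20 mm above this point. Yokes start upright on the worktop.
- yoke_c (a point): A third yoke, the same as yoke_a and yoke_b; this point is its centre, 31 mm above its underside.
- mat: Flat black rubber mat fixed on the worktop, 200 mm along its x by 130 mm along its y, 3 mm thick, no rim; origin at the centre of its underside. A yoke standing on it has its centre 34 mm above the worktop. Three yokes fit in a row along x, 52 mm apart.
- bag_sealer: A fixed bystander: a bag sealer 0.35 m wide, right of the tester, its front 50 mm before this origin, body 62 mm high. Its arm is raised over the body from the left end to 0.28 m height above a point 110 mm right of the origin, so carry things from the right round its front (within 0.5 m of the robot) or well above. A clamp fixture nearer to the robot, left of the front, is 0.13 m high.
- pin_gauge_mid (a point): Middle of a loose grey pin gauge, 13 x 78 x 13 mm, lying on the worktop; leave it alone.
- solvent_bottle_mid (a point): Middle of a loose white pump bottle, 60 mm diameter, 136 mm high, standing just behind the tester, the nearest of such bottles; leave it alone.

How it is judged:
By the outcome, as a careful person would: the job done as asked, in the order asked, and still so for the second after the job is handed in, with the robot touching nothing.
Of yoke_a_body, yoke_b_body, yoke_c_body only 2 to 3 are there at a start; the rules pass over those that are not, and their reading is None.
At some moment in a run one of yoke_a_body, yoke_b_body, yoke_c_body may be knocked a few centimetres aside while the robot is not near it.
It also fails if it takes over 210 s, if anything falls off the work surface, if the arm or the gripper's body presses on something with over 40 N, if the wrist force passes 120 N, or if a joint passes its speed limit or range.

## Working session

There is one attempt and no reset: what is moved stays moved. The work goes in short steps, Python scripts to look and compute and a tool call to move; the robot and the scene stay as the last step left them, time stands still between calls to the robot, and variables do not carry over. Pictures are saved under pics/ and viewed, and the job is handed in when it is done.

Besides the shell and the picture viewer there is one more tool, called after "Call:" as name(argument=value, ...), one argument or row to a line, values as JSON. apply_moves: Moves the arm, as the interface text tells. Its arguments: {"type":"object","properties":{"increments":{"type":"array","items":{"type":"object","properties":{"grip":{"type":"number"},"linear":{"type":"array","items":{"type":"number"}},"turn":{"type":"array","items":{"type":"number"}}}}},"grip_force":{"type":"number"}},"required":["increments"]}

```bash
ls; mkdir -p pics; python3 - <<'E'
from cell import *
import cv2,numpy as np
s=observe();print(s)
for n in("scene","top","wrist"):
    cv2.imwrite(f"pics/{n}0.png",read_camera(n)[...,::-1]);p=camera_params(n)
    for k,v in p.items():print(n,k,np.round(np.array(v),4).tolist())
E
```

```text
pics
{'time': 0.0, 'qpos': array([-1.43303467e+00,  3.42701753e-01,  1.52501828e+00,  3.87735085e-05,
        1.27539545e+00, -1.46014819e-01]), 'qvel': array([ 0.00073726, -0.00179194, -0.00080785,  0.00029089, -0.00037523,
       -0.00049721]), 'joint_efforts': array([-3.46255765e-04, -4.31243277e+01, -2.44226432e+01,  7.15763122e-02,
        5.58116147e-02, -1.42140502e-04]), 'tool_pos': array([ 0.14696018, -0.50358922,  0.22605541]), 'tool_rot': array([-3.14133441e+00,  1.50122538e-03, -1.28703097e+00]), 'contact_force': array([-0.08609297,  0.04049917,  1.23211265]), 'torque': array([0.02066364, 0.03098102, 0.02628034]), 'opening': 0.09136981024953686}
scene camera_matrix [[481.1677, 0.0, 320.4718], [0.0, 481.1677, 235.9723], [0.0, 0.0, 1.0]]
scene k1 -0.0744
scene world_to_cam [[-0.8159, -0.5782, -0.0037, 0.4798], [0.4378, -0.6219, 0.6493, -0.1848], [-0.3777, 0.5281, 0.7606, -0.8037], [0.0, 0.0, 0.0, 1.0]]
top camera_matrix [[457.1864, 0.0, 317.8875], [0.0, 457.1864, 238.4112], [0.0, 0.0, 1.0]]
top k1 -0.0261
top world_to_cam [[0.0153, -0.9998, 0.014, 0.0955], [0.9975, 0.0162, 0.0686, -0.5304], [-0.0688, 0.0129, 0.9975, -0.9238], [0.0, 0.0, 0.0, 1.0]]
wrist camera_matrix [[421.1818, 0.0, 316.9229], [0.0, 421.1818, 243.0536], [0.0, 0.0, 1.0]]
wrist k1 -0.0973
wrist hand_eye [[1.0, 0.0009, 0.0013, 0.0012], [0.0012, -0.969, -0.2472, -0.0654], [0.0011, 0.2472, -0.969, -0.1577], [0.0, 0.0, 0.0, 1.0]]
```

View pics/top0.png

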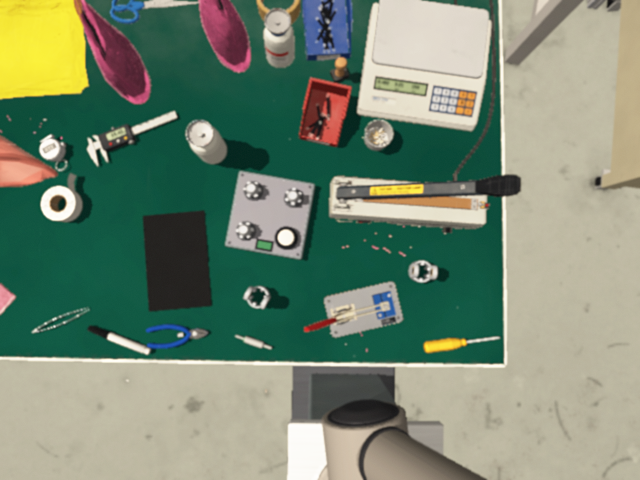

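View pics/scene0.png

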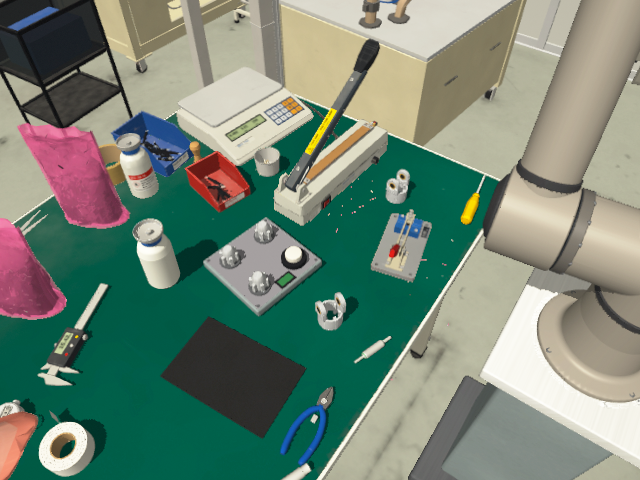

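View pics/wrist0.png

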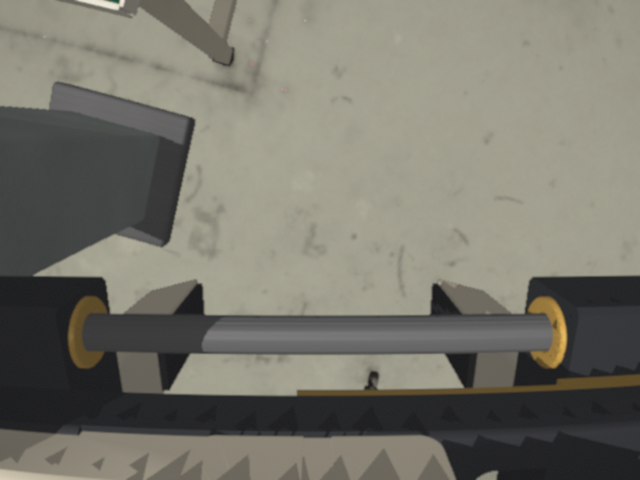

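```bash
cat > h.py <<'E'
from cell import *
import cv2,numpy as np
from scipy.spatial.transform import Rotation as R
def cam(n,s=None):
    p=camera_params(n)
    if n=="wrist":
        s=s or observe(); T=np.eye(4);T[:3,:3]=R.from_euler('xyz',s['tool_rot']).as_matrix();T[:3,3]=s['tool_pos']
        W=np.linalg.inv(T@np.array(p['hand_eye']))
    else: W=np.array(p['world_to_cam'])
    return np.array(p['camera_matrix']),p['k1'],W
def proj(c,P):
    K,k,W=c;q=W[:3,:3]@np.array(P,float)+W[:3,3];x,y=q[0]/-q[2],-q[1]/-q[2]
    f=1+k*(x*x+y*y);return np.array([K[0,0]*x*f+K[0,2],K[1,1]*y*f+K[1,2]])
def ray(c,uv):
    K,k,W=c
    a=np.array([(uv[0]-K[0,2])/K[0,0],(uv[1]-K[1,2])/K[1,1]]);b=a.copy()
    for _ in range(30):b=a/(1+k*(b@b))
    d=W[:3,:3].T@np.array([b[0],-b[1],-1]);o=-W[:3,:3].T@W[:3,3];return o,d
def at(c,uv,z):
    o,d=ray(c,uv);return o+d*(z-o[2])/d[2]
def tri(*cu):
    A=np.zeros((3,3));B=np.zeros(3)
    for c,uv in cu:
        o,d=ray(c,uv);d/=np.linalg.norm(d);M=np.eye(3)-np.outer(d,d);A+=M;B+=M@o
    return np.linalg.solve(A,B)
def crop(img,x0,y0,x1,y1,f,name):
    cv2.imwrite(name,cv2.resize(img[y0:y1,x0:x1,::-1],None,fx=f,fy=f,interpolation=cv2.INTER_CUBIC))
def shot(n,name):
    s=observe();i=read_camera(n);np.save(name.replace('.png','.npy'),i);cv2.imwrite(name,i[...,::-1]);np.save(name.replace('.png','_s.npy'),s,allow_pickle=True);return s,i
E
python3 - <<'E'
from h import *
t=cv2.imread('pics/top0.png')[...,::-1];s=cv2.imread('pics/scene0.png')[...,::-1]
crop(t,215,165,325,315,5,'pics/t1.png');crop(t,390,240,460,300,8,'pics/t2.png')
crop(s,200,210,360,340,5,'pics/s1.png')
crop(t,130,200,230,320,5,'pics/t3.png')
E
```

```text
(no output)
```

View pics/t1.png

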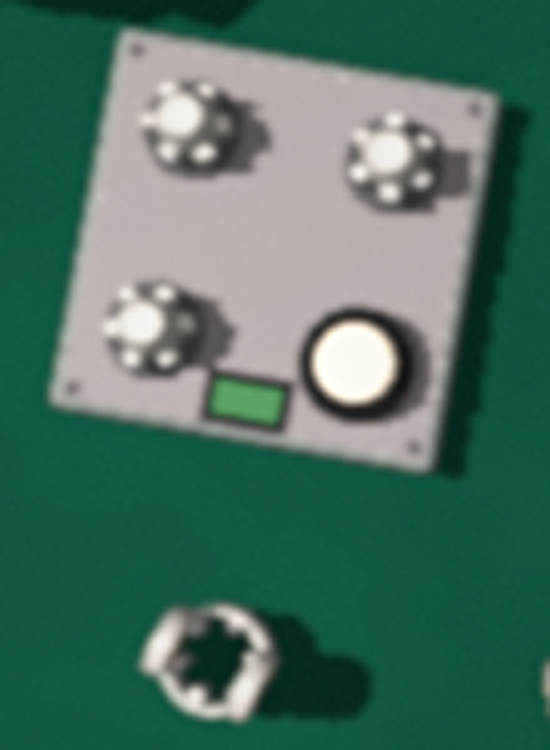

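View pics/t2.png

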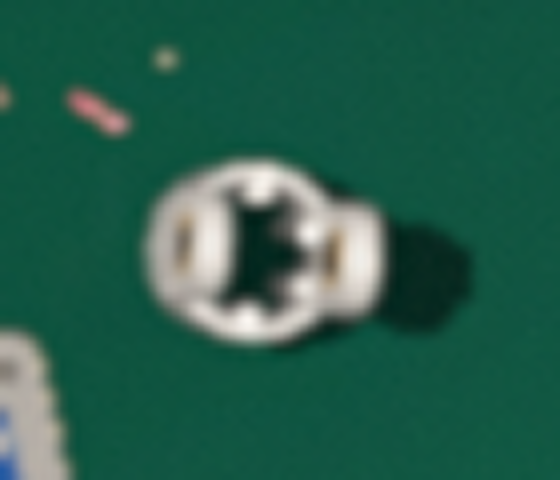

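View pics/s1.png

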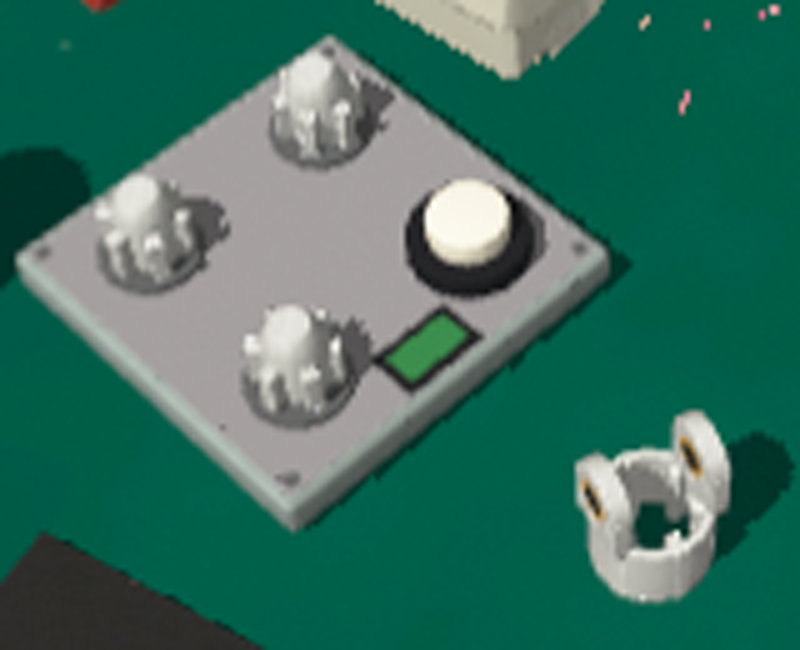

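View pics/t3.png

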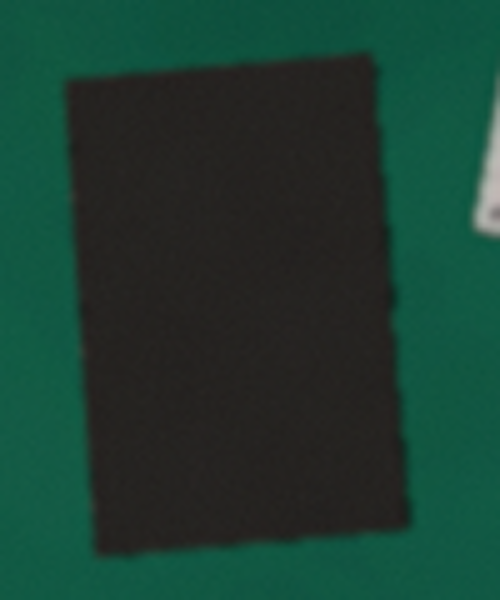

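```bash
cat > fit.py <<'E'
from h import *
from scipy.optimize import least_squares
T=cam('top');S=cam('scene')
def u(x,y,ox,oy,f):return np.array([(x+.5)/f-.5+ox,(y+.5)/f-.5+oy])
ut=lambda x,y:u(x,y,215,165,5);us=lambda x,y:u(x,y,200,210,5)
obs=[(T,(.08,.08,.022),ut(120,30)),(T,(.08,-.08,.022),ut(498,95)),(T,(-.08,-.08,.022),ut(437,472)),(T,(-.08,.08,.022),ut(50,403)),
(T,(-.042,-.042,.045),ut(353,360)),(T,(.042,.042,.058),ut(182,114)),(T,(.042,-.042,.058),ut(390,152)),(T,(-.042,.042,.058),ut(142,322)),
(S,(.08,-.08,.022),us(330,36)),(S,(.08,.08,.022),us(17,257)),(S,(-.08,-.08,.022),us(608,258)),(S,(-.08,.08,.022),us(292,515)),
(S,(-.042,-.042,.045),us(467,222)),(S,(.042,.042,.058),us(145,193)),(S,(.042,-.042,.058),us(322,74)),(S,(-.042,.042,.058),us(293,322))]
def run(sel):
    ob=[o for o in obs if o[0] in sel] if 0 else [o for o in obs if any(o[0] is s for s in sel)]
    def f(p):
        r=R.from_euler('z',p[2]).as_matrix();return np.concatenate([proj(c,r@np.array(P)+[p[0],p[1],0])-q for c,P,q in ob])
    r=least_squares(f,[.5,.1,-.1]);print(np.round(r.x,4),np.round(r.fun.reshape(-1,2),1).tolist());return r.x
run([T]);run([S]);p=run([T,S])
r=R.from_euler('z',p[2]).as_matrix()
for n,P in dict(s1=(-.042,.042,0),s2=(.042,.042,0),s3=(.042,-.042,0),b=(-.042,-.042,0)).items():print(n,np.round(r@P+[p[0],p[1],0],4))
um=lambda x,y:u(x,y,130,200,5)
m=[at(T,um(*q),.003) for q in [(66,80),(374,55),(410,525),(97,553)]];print('mat',np.round(m,4).tolist(),np.mean(m,0))
ms=[at(S,q,.003) for q in [(209,318),(306,367),(264,437),(162,374)]];print('matS',np.round(ms,4).tolist(),np.mean(ms,0))
# yokes: ring top at z=.03 , ears top z .062 (top cam)
print('A ears',[np.round(at(T,ut(*q),.062),4) for q in [(168,635),(253,685)]],'collar',at(T,ut(215,662),.03))
u2=lambda x,y:u(x,y,390,240,8)
print('B ears',[np.round(at(T,u2(*q),.062),4) for q in [(212,255),(362,262)]],'collar',at(T,u2(255,252),.03))
E
python3 fit.py
```

```text
[ 0.5768  0.2037 -0.1553] [[-0.1, -0.9], [0.5, -0.7], [-0.6, 0.2], [-0.4, 0.7], [0.4, 0.3], [-0.1, 0.2], [0.1, -0.2], [0.2, 0.2]]
[ 0.5754  0.205  -0.1669] [[1.1, -0.6], [-0.8, -0.1], [1.9, -0.7], [-0.5, 0.4], [0.7, -1.1], [-0.8, 0.5], [-1.0, -0.3], [-0.4, 1.3]]
[ 0.5762  0.2042 -0.161 ] [[-0.1, -0.8], [0.4, -0.2], [-1.2, 0.7], [-0.9, 0.7], [0.0, 0.7], [-0.2, 0.4], [-0.1, 0.3], [-0.1, 0.4], [0.7, -1.0], [-0.9, -0.3], [1.8, -1.4], [-0.2, -0.1], [0.6, -1.7], [-0.9, 0.2], [-1.3, -0.7], [-0.3, 0.8]]
s1 [0.5415 0.2524 0.    ]
s2 [0.6244 0.2389 0.    ]
s3 [0.6109 0.156  0.    ]
b [0.528  0.1695 0.    ]
mat [[0.5718, 0.4712, 0.003], [0.5844, 0.3424, 0.003], [0.3891, 0.3213, 0.003], [0.3754, 0.4504, 0.003]] [0.4801611  0.39633012 0.003     ]
matS [[0.5818, 0.3467, 0.003], [0.3886, 0.3221, 0.003], [0.3728, 0.449, 0.003], [0.5714, 0.4685, 0.003]] [0.47862296 0.3965624  0.003     ]
A ears [array([0.4199, 0.2383, 0.062 ]), array([0.4011, 0.2048, 0.062 ])] collar [0.40783061 0.22349492 0.03      ]
B ears [array([ 0.464, -0.089,  0.062]), array([ 0.4628, -0.126 ,  0.062 ])] collar [ 0.46489618 -0.10733253  0.03      ]
```

Call:
apply_moves(
  increments=[
    {"grip":0.0,"linear":[273,354,50],"turn":[0,0,14]},
    {"grip":0.0,"linear":[273,354,50],"turn":[0,0,14]},
    {"grip":0.0,"linear":[273,354,50],"turn":[0,0,14]},
    {"grip":0.0,"linear":[273,354,50],"turn":[0,0,14]},
    {"grip":0.0,"linear":[273,354,50],"turn":[0,0,14]},
    {"grip":0.0,"linear":[273,354,50],"turn":[0,0,14]},
    {"grip":0.0,"linear":[273,354,50],"turn":[0,0,14]},
    {"grip":0.0,"linear":[273,354,50],"turn":[0,0,14]},
    {"grip":0.0,"linear":[273,354,50],"turn":[0,0,14]},
    {"grip":0.0,"linear":[273,354,50],"turn":[0,0,14]},
  ],
)

```text
time: 1.15
tool_pos: [0.4228, -0.1453, 0.2773]
tool_rot: [-3.141, -0.002, 0.192]
contact_force: [0.2, -0.7, 0.5]
opening: 0.016
```

Call:
apply_moves(
  increments=[
    {"grip":0.0,"linear":[100,330,-40],"turn":[0,0,11.8]},
    {"grip":0.0,"linear":[100,330,-40],"turn":[0,0,11.8]},
    {"grip":0.0,"linear":[100,330,-40],"turn":[0,0,11.8]},
    {"grip":0.0,"linear":[100,330,-40],"turn":[0,0,11.8]},
    {"grip":0.0,"linear":[100,330,-40],"turn":[0,0,11.8]},
    {"grip":0.0,"linear":[100,330,-40],"turn":[0,0,11.8]},
    {"grip":0.0,"linear":[100,330,-40],"turn":[0,0,11.8]},
    {"grip":0.0,"linear":[100,330,-40],"turn":[0,0,11.8]},
    {"grip":0.0,"linear":[100,330,-40],"turn":[0,0,11.8]},
    {"grip":0.0,"linear":[100,330,-40],"turn":[0,0,11.8]},
  ],
)

```text
time: 2.15
tool_pos: [0.5198, 0.1805, 0.2361]
tool_rot: [-3.14, 0.0, 1.416]
contact_force: [0.6, -0.9, 0.8]
opening: 0.0005
```

```bash
python3 - <<'E'
from h import *
s,i=shot('wrist','pics/w1.png');print(s['tool_pos'],s['tool_rot'],s['contact_force'],s['time'])
E
```

```text
[0.51975407 0.18048682 0.23614737] [-3.14049544e+00  3.45296896e-04  1.41592210e+00] [ 0.56992075 -0.86151351  0.81316683] 2.15
```

View pics/w1.png

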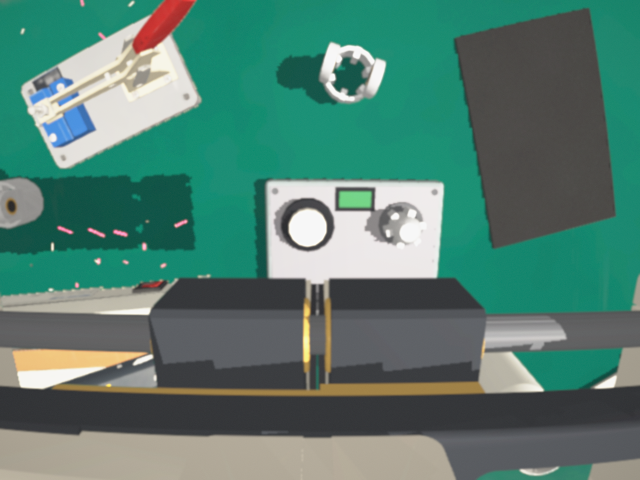

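```bash
python3 - <<'E'
from h import *
s=np.load('pics/w1_s.npy',allow_pickle=True).item();c=cam('wrist',s)
print('btn',at(c,(308,227),.045));print('s1top',at(c,(411,231),.058), 's1 pred',proj(c,(.5415,.2524,.058)))
for n,q in dict(c1=(270,183),c2=(441,184)).items():print(n,at(c,q,.022))
p=[.5762,.2042,-.161];r=R.from_euler('z',p[2]).as_matrix()
for P in [(-.08,-.08,.022),(-.08,.08,.022)]:print(r@P+[p[0],p[1],0])
i=np.load('pics/w1.npy');crop(i,250,20,460,280,3,'pics/w1c.png')
E
```

```text
btn [0.52673339 0.1705351  0.045     ]
s1top [0.54043023 0.25424118 0.058     ] s1 pred [408.92172785 232.5923125 ]
c1 [0.48713091 0.14254737 0.022     ]
c2 [0.51121961 0.29233427 0.022     ]
[0.48441017 0.13805903 0.022     ]
[0.51005903 0.29598983 0.022     ]
```

View pics/w1c.png

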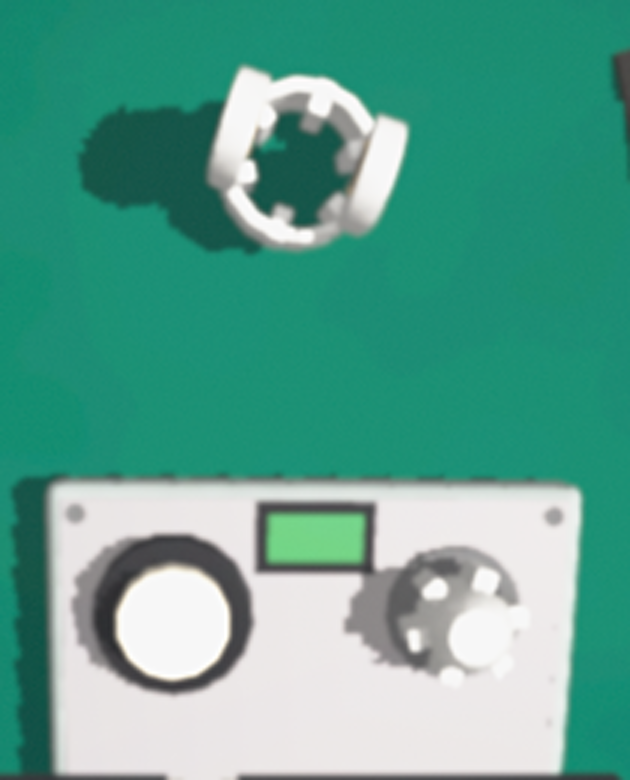

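Call:
apply_moves(
  increments=[
    {"grip":0.0,"linear":[7,-11,-40]},
    {"grip":0.0,"linear":[7,-11,-90]},
    {"grip":0.0,"linear":[7,-11,-140]},
    {"grip":0.0,"linear":[7,-11,-170]},
    {"grip":0.0,"linear":[7,-11,-180]},
    {"grip":0.0,"linear":[7,-11,-188]},
    {"grip":0.0,"linear":[7,-11,-193]},
    {"grip":0.0,"linear":[7,-11,-196]},
    {"grip":0.0,"linear":[7,-11,-198]},
    {"grip":0.0,"linear":[7,-11,-198]},
  ],
)

```text
schema error: expected keys grip, linear, turn
```

Call:
apply_moves(
  increments=[
    {"grip":0.0,"linear":[7,-11,-40],"turn":[0,0,0]},
    {"grip":0.0,"linear":[7,-11,-90],"turn":[0,0,0]},
    {"grip":0.0,"linear":[7,-11,-140],"turn":[0,0,0]},
    {"grip":0.0,"linear":[7,-11,-170],"turn":[0,0,0]},
    {"grip":0.0,"linear":[7,-11,-180],"turn":[0,0,0]},
    {"grip":0.0,"linear":[7,-11,-188],"turn":[0,0,0]},
    {"grip":0.0,"linear":[7,-11,-193],"turn":[0,0,0]},
    {"grip":0.0,"linear":[7,-11,-196],"turn":[0,0,0]},
    {"grip":0.0,"linear":[7,-11,-198],"turn":[0,0,0]},
    {"grip":0.0,"linear":[7,-11,-198],"turn":[0,0,0]},
  ],
)

```text
time: 3.2
tool_pos: [0.528, 0.169, 0.0399]
tool_rot: [3.139, -0.001, 1.415]
contact_force: [-0.1, -1.6, 3.9]
opening: 0.0006
```

Call:
apply_moves(
  increments=[
    {"grip":0.0,"linear":[0,0,-2],"turn":[0,0,0]},
    {"grip":0.0,"linear":[0,0,-4],"turn":[0,0,0]},
    {"grip":0.0,"linear":[0,0,-5],"turn":[0,0,0]},
    {"grip":0.0,"linear":[0,0,-5],"turn":[0,0,0]},
  ],
)

```text
time: 3.6
tool_pos: [0.5281, 0.169, 0.0378]
tool_rot: [3.138, -0.001, 1.415]
contact_force: [-6.6, -3.2, 30.2]
opening: 0.0004
```

Call:
apply_moves(
  increments=[
    {"grip":0.0,"linear":[0,0,12],"turn":[0,0,0]},
    {"grip":0.0,"linear":[0,0,50],"turn":[0,0,0]},
    {"grip":0.0,"linear":[0,0,100],"turn":[0,0,0]},
    {"grip":0.0,"linear":[0,0,150],"turn":[0,0,0]},
    {"grip":1.0,"linear":[30,20,190],"turn":[0,0,0]},
    {"grip":1.0,"linear":[75,35,200],"turn":[0,0,0]},
    {"grip":1.0,"linear":[120,45,205],"turn":[0,0,0]},
    {"grip":1.0,"linear":[132,45,205],"turn":[0,0,0]},
    {"grip":1.0,"linear":[132,45,205],"turn":[0,0,0]},
  ],
)

```text
time: 4.5
tool_pos: [0.6601, 0.2141, 0.2373]
tool_rot: [-3.141, 0.0, 1.415]
contact_force: [-0.3, 0.7, -0.5]
opening: 0.0359
```

```bash
python3 - <<'E'
from h import *
s,i=shot('wrist','pics/w2.png');print(s['tool_pos'],s['tool_rot'],s['contact_force'],s['time'])
crop(i,200,60,460,280,3,'pics/w2c.png')
E
```

```text
[0.66013185 0.21407946 0.2372808 ] [-3.14068974e+00  1.00687192e-04  1.41454372e+00] [-0.3179144   0.70581821 -0.47016464] 4.5
```

View pics/w2.png

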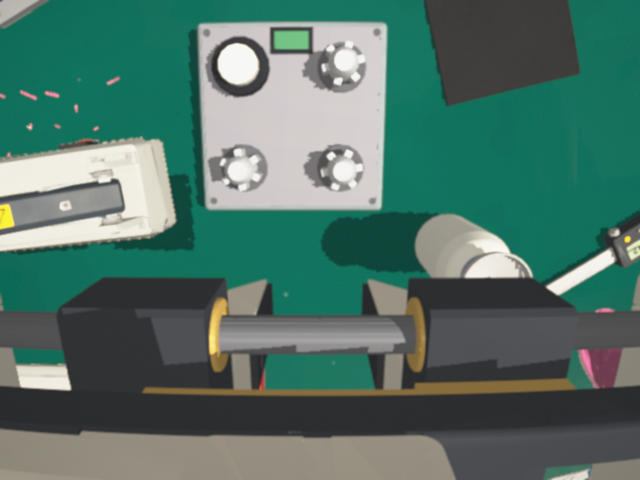

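View pics/w2c.png

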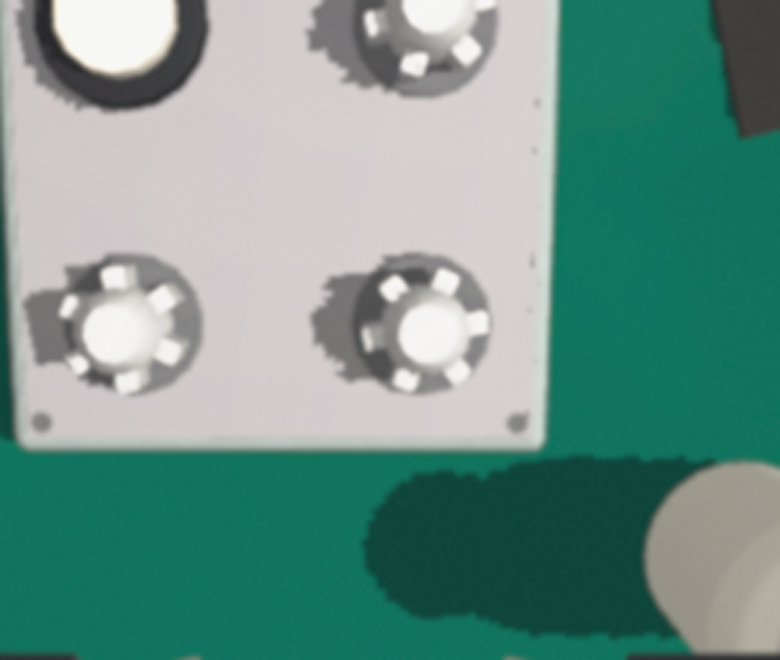

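```bash
python3 - <<'E'
from h import *
i=np.load('pics/w2.npy')
a=[cv2.resize(i[y:y+60,x:x+60,::-1],None,fx=6,fy=6,interpolation=cv2.INTER_CUBIC) for x,y in [(312,35),(312,138),(210,138)]]
cv2.imwrite('pics/w2d.png',np.vstack([np.hstack(a[:2]),np.hstack([a[2],a[2]*0])])[:, :720])
E
```

```text
(no output)
```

View pics/w2d.png

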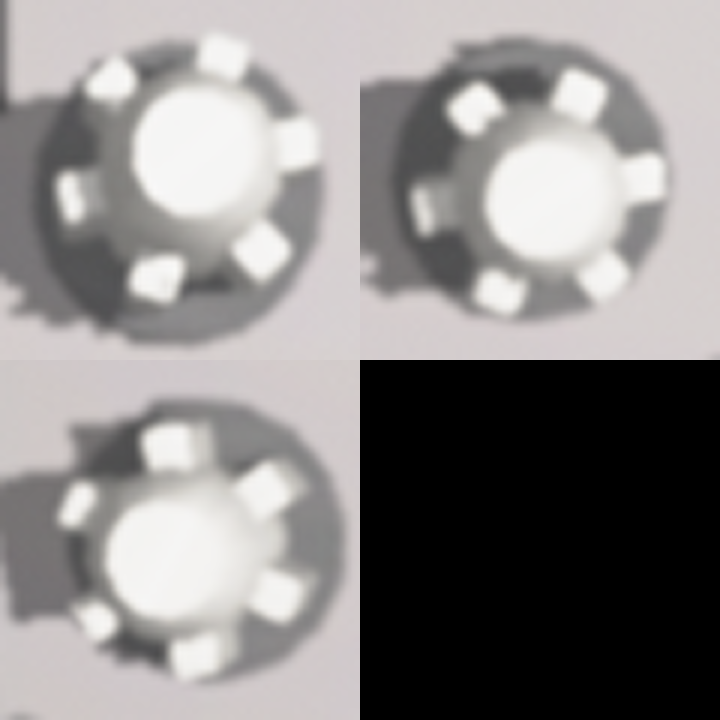

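```bash
python3 - <<'E'
from h import *
from scipy.optimize import least_squares
s=np.load('pics/w2_s.npy',allow_pickle=True).item();c=cam('wrist',s)
D={'s1':((312,35),[(222,55),(298,143),(261,250),(157,278),(72,196),(110,79)],(195,150),(.5415,.2524)),
's2':((312,138),[(220,97),(285,178),(245,275),(138,292),(68,207),(114,107)],(185,200),(.6244,.2389)),
's3':((210,138),[(170,87),(265,130),(275,235),(198,295),(97,260),(78,142)],(165,200),(.6109,.1560))}
for n,((ox,oy),b,t,g) in D.items():
    px=lambda q:((q[0]+.5)/6-.5+ox,(q[1]+.5)/6-.5+oy)
    w=np.array([at(c,px(q),.046)[:2] for q in b])
    z=(w[:,0]-w[:,0].mean())+1j*(w[:,1]-w[:,1].mean())
    a=np.angle(np.mean((z/abs(z))**6))/6*180/np.pi
    print(n,w.mean(0).round(4),abs(z).round(4),'spline ang mod60 %.1f'%a, (np.degrees(np.angle(z))%60).round(1),'tip',at(c,px(t),.058).round(4),g)
for q in [(200,23),(387,24),(381,209),(206,209)]:print(at(c,q,.022).round(4))
print('btn',at(c,(238,64),.045))
E
```

```text
s1 [0.541  0.2523] [0.0148 0.0149 0.0144 0.0146 0.0154 0.0149] spline ang mod60 -25.8 [33.4 33.1 34.4 36.  34.9 33.4] tip [0.5409 0.2526 0.058 ] (0.5415, 0.2524)
s2 [0.624 0.239] [0.0141 0.0147 0.0146 0.0146 0.0152 0.0146] spline ang mod60 29.0 [28.  29.1 30.8 29.3 28.2 28.4] tip [0.624  0.2391 0.058 ] (0.6244, 0.2389)
s3 [0.6105 0.1564] [0.0142 0.0146 0.0142 0.0143 0.0151 0.0155] spline ang mod60 -3.6 [54.5 55.9 56.1 58.6 58.7 54.5] tip [0.6107 0.1564 0.058 ] (0.6109, 0.156)
[0.4861 0.142  0.022 ]
[0.5122 0.2953 0.022 ]
[0.6661 0.2703 0.022 ]
[0.6412 0.1147 0.022 ]
btn [0.52864623 0.17073892 0.045     ]
```

```bash
python3 - <<'E'
from h import *
s=np.load('pics/w1_s.npy',allow_pickle=True).item();c=cam('wrist',s)
u=lambda x,y:((x+.5)/3-.5+250,(y+.5)/3-.5+20)
i=np.load('pics/w1.npy');crop(i,300,20,400,120,7,'pics/w1e.png')
e=[at(c,u(*q),.062) for q in [(234,125),(384,175)]];print(e,np.mean(e,0),np.degrees(np.arctan2(*(e[1]-e[0])[1::-1])))
print('collar',at(c,u(297,165),.030))
c2=cam('wrist',np.load('pics/w2_s.npy',allow_pickle=True).item())
print('bottle base',at(c2,(446,245),.0), 'top',at(c2,(497,275),.136))
print('sealer left end',at(c2,(165,185),.062),at(c2,(125,190),.08))
E
```

```text
[array([0.40064591, 0.20611807, 0.062     ]), array([0.41813786, 0.24146767, 0.062     ])] [0.40939189 0.22379287 0.062     ] 63.67252934259628
collar [0.40856569 0.22320044 0.03      ]
bottle base [0.71562649 0.33207708 0.        ] top [0.69969739 0.32695962 0.136     ]
sealer left end [0.61178025 0.09759354 0.062     ] [0.60924859 0.07242755 0.08      ]
```

View pics/w1e.png

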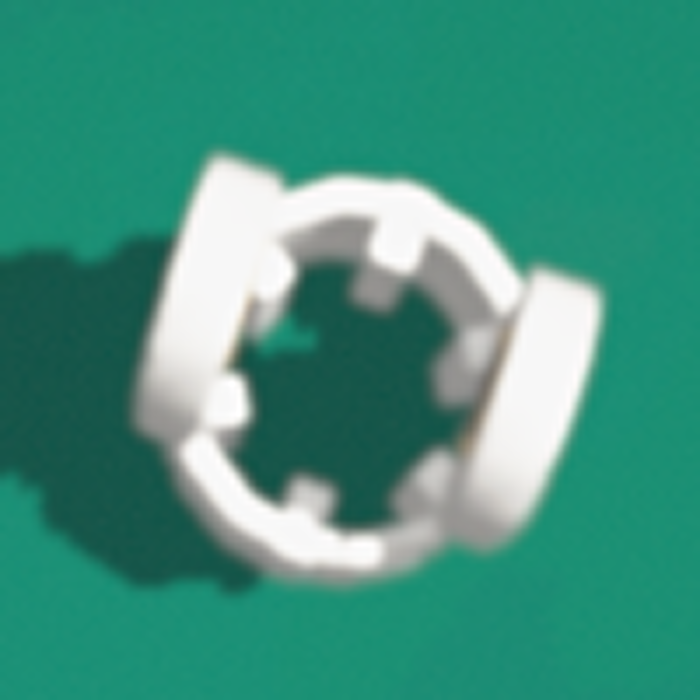

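Call:
apply_moves(
  increments=[
    {"grip":1.0,"linear":[-251,9,-20],"turn":[0,0,-3.1]},
    {"grip":1.0,"linear":[-251,9,-20],"turn":[0,0,-3.1]},
    {"grip":1.0,"linear":[-251,9,-20],"turn":[0,0,-3.1]},
    {"grip":1.0,"linear":[-251,9,-20],"turn":[0,0,-3.1]},
    {"grip":1.0,"linear":[-251,9,-20],"turn":[0,0,-3.1]},
    {"grip":1.0,"linear":[-251,9,-60],"turn":[0,0,-3.1]},
    {"grip":1.0,"linear":[-251,9,-100],"turn":[0,0,-3.1]},
    {"grip":1.0,"linear":[-251,9,-120],"turn":[0,0,-3.1]},
    {"grip":1.0,"linear":[-251,9,-120],"turn":[0,0,-3.1]},
  ],
)

```text
time: 5.45
tool_pos: [0.4048, 0.2221, 0.117]
tool_rot: [-3.138, 0.004, 1.09]
contact_force: [-0.5, 0.8, -0.2]
opening: 0.0917
```

```bash
python3 - <<'E'
from h import *
s,i=shot('wrist','pics/w3.png');print(s['tool_pos'],s['tool_rot'],s['contact_force'],s['opening'])
shot('top','pics/t4.png')
E
```

```text
[0.40475351 0.22210817 0.11704317] [-3.13780463  0.00373945  1.09041884] [-0.54372183  0.84892647 -0.18585916] 0.09167959124900346
```

View pics/w3.png

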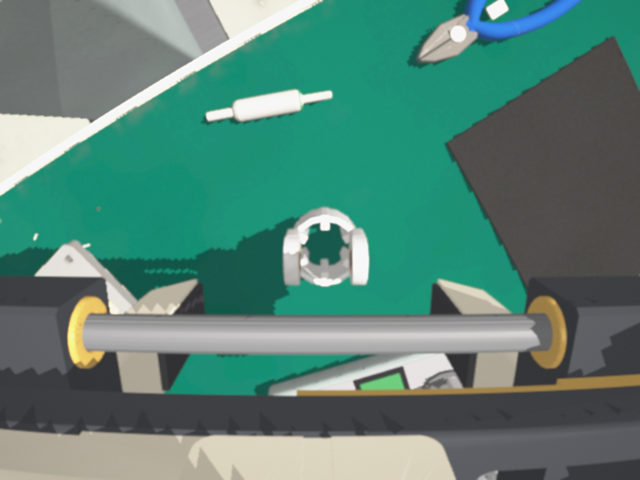

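View pics/t4.png

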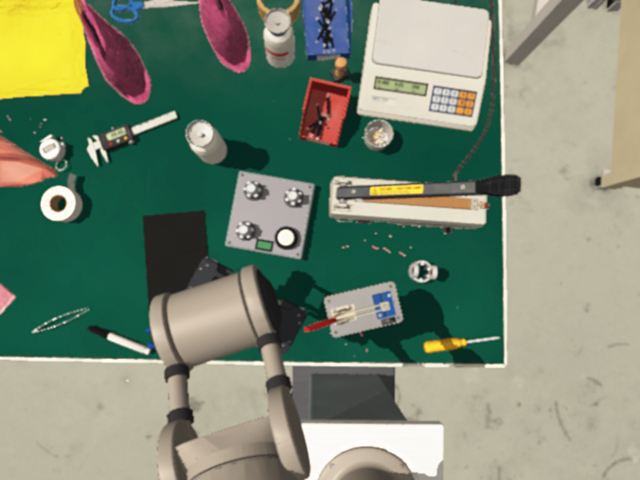

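```bash
python3 - <<'E'
from h import *
i=np.load('pics/w3.npy');crop(i,270,195,390,295,6,'pics/w3c.png')
c=cam('wrist',np.load('pics/w3_s.npy',allow_pickle=True).item())
e=[at(c,q,.062) for q in [(292,258),(360,256)]];print(e,np.mean(e,0),np.degrees(np.arctan2(*(e[1]-e[0])[1::-1])))
print(at(c,(326,247),.03));s=observe();print(s['tool_pos'],s['tool_rot'])
E
```

```text
[array([0.39451992, 0.2109008 , 0.062     ]), array([0.4101071 , 0.24312834, 0.062     ])] [0.40231351 0.22701457 0.062     ] 64.18879491665105
[0.40520168 0.22619741 0.03      ]
[0.4075377  0.22292621 0.11967213] [ 3.14125696e+00 -5.65872763e-04  1.09015858e+00]
```

View pics/w3c.png

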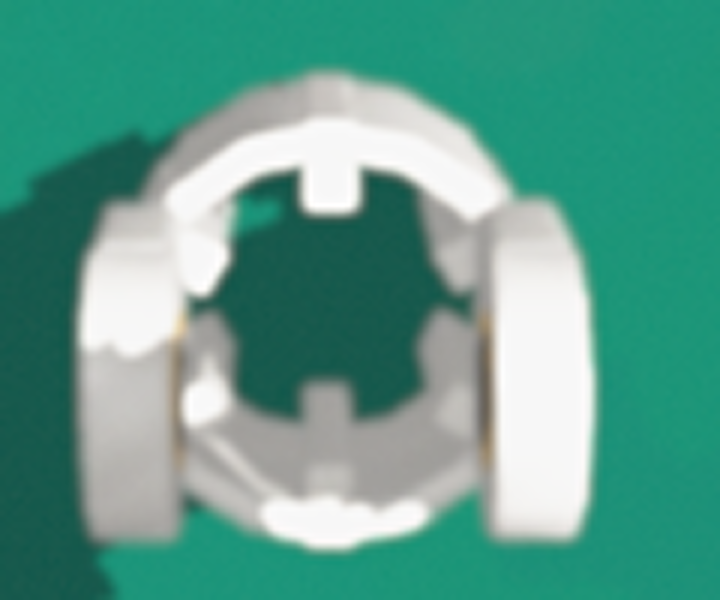

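```bash
python3 - <<'E'
from h import *
s,i=shot('wrist','pics/w4.png');c=cam('wrist',s);print(s['tool_pos'],s['qvel'].round(3))
crop(i,270,195,390,295,6,'pics/w4c.png')
for z,P in ((.03,(.408,.2245)),):print(proj(c,(*P,z)))
# predicted teeth
th=np.radians(62.5-90)
for k in range(6):
  a=th+k*np.pi/3
  q=proj(c,(.408+.0155*np.cos(a),.2245+.0155*np.sin(a),.03));print(k,((q-[270,195]+.5)*6-.5).round(0))
E
```

```text
[0.4075377  0.22292621 0.11967213] [-0.003 -0.011 -0.035  0.     0.001  0.001]
[321.62079793 247.18518024]
0 [312. 461.]
1 [444. 389.]
2 [446. 241.]
3 [312. 166.]
4 [179. 241.]
5 [181. 389.]
```

View pics/w4c.png

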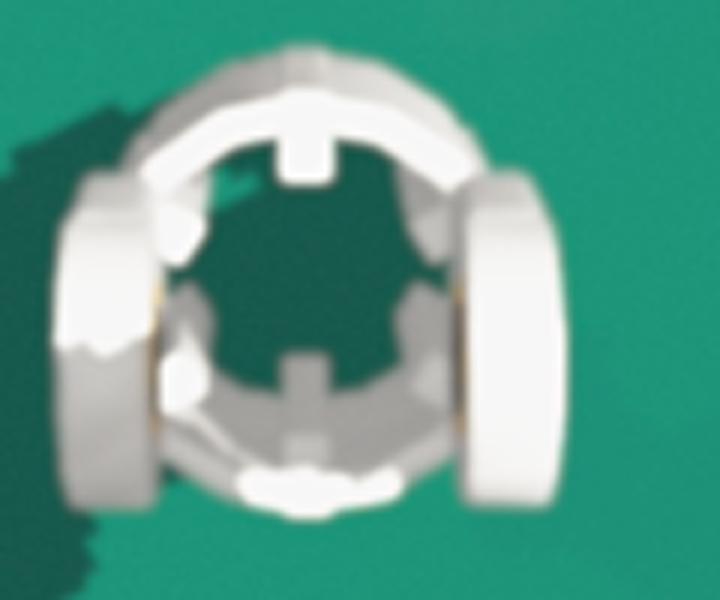

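Call:
apply_moves(
  increments=[
    {"grip":1.0,"linear":[-1.5,1,-40],"turn":[0,0,0]},
    {"grip":1.0,"linear":[-1.5,1,-70],"turn":[0,0,0]},
    {"grip":1.0,"linear":[-1.5,1,-90],"turn":[0,0,0]},
    {"grip":1.0,"linear":[-1.5,1,-90],"turn":[0,0,0]},
    {"grip":0.3,"linear":[-1.5,1,-90],"turn":[0,0,0]},
    {"grip":0.3,"linear":[-1.5,1,-90],"turn":[0,0,0]},
    {"grip":0.3,"linear":[-1.5,1,-90],"turn":[0,0,0]},
    {"grip":0.3,"linear":[-1.5,1,-90],"turn":[0,0,0]},
    {"grip":0.3,"linear":[-1.5,1,-90],"turn":[0,0,0]},
    {"grip":0.3,"linear":[-1.5,1,-90],"turn":[0,0,0]},
  ],
  grip_force=25,
)

```text
time: 6.6
tool_pos: [0.4066, 0.224, 0.029]
tool_rot: [3.141, -0.0, 1.09]
contact_force: [-0.2, 0.4, 0.1]
opening: 0.0486
```

Call:
apply_moves(
  increments=[
    {"grip":0.2,"linear":[0,0,0],"turn":[0,0,0]},
    {"grip":0.2,"linear":[0,0,0],"turn":[0,0,0]},
    {"grip":0.2,"linear":[0,0,0],"turn":[0,0,0]},
  ],
)

```text
time: 6.9
tool_pos: [0.4069, 0.2241, 0.0289]
tool_rot: [3.141, -0.001, 1.09]
contact_force: [0.5, 1.7, 2.7]
opening: 0.0449
```

Call:
apply_moves(
  increments=[
    {"grip":0.2,"linear":[0,0,25],"turn":[0,0,0]},
    {"grip":0.2,"linear":[0,0,65],"turn":[0,0,0]},
    {"grip":0.2,"linear":[0,0,110],"turn":[0,0,-1]},
    {"grip":0.2,"linear":[40,9,120],"turn":[0,0,-2.2]},
    {"grip":0.2,"linear":[80,17,110],"turn":[0,0,-3.4]},
    {"grip":0.2,"linear":[115,24,95],"turn":[0,0,-4.7]},
    {"grip":0.2,"linear":[134,28,85],"turn":[0,0,-4.7]},
    {"grip":0.2,"linear":[134,28,78],"turn":[0,0,-4.7]},
    {"grip":0.2,"linear":[134,28,78],"turn":[0,0,-4.7]},
  ],
)

```text
time: 7.8
tool_pos: [0.5387, 0.2513, 0.1046]
tool_rot: [-3.14, 0.005, 0.598]
contact_force: [-0.5, -0.3, -2.0]
opening: 0.0449
```

```bash
python3 - <<'E'
from h import *
s,i=shot('scene','pics/s2.png');print(s['tool_pos'],s['tool_rot'],s['contact_force'],s['opening'])
crop(i,180,180,340,310,5,'pics/s2c.png')
s=observe();print(s['tool_pos'],s['tool_rot'])
E
```

```text
[0.53866764 0.25133346 0.10456045] [-3.14014721  0.004996    0.59817652] [-0.47278604 -0.29162713 -2.00809965] 0.04487417169959117
[0.53877247 0.2515605  0.10561273] [-3.14049713  0.00351269  0.59831899]
```

View pics/s2c.png

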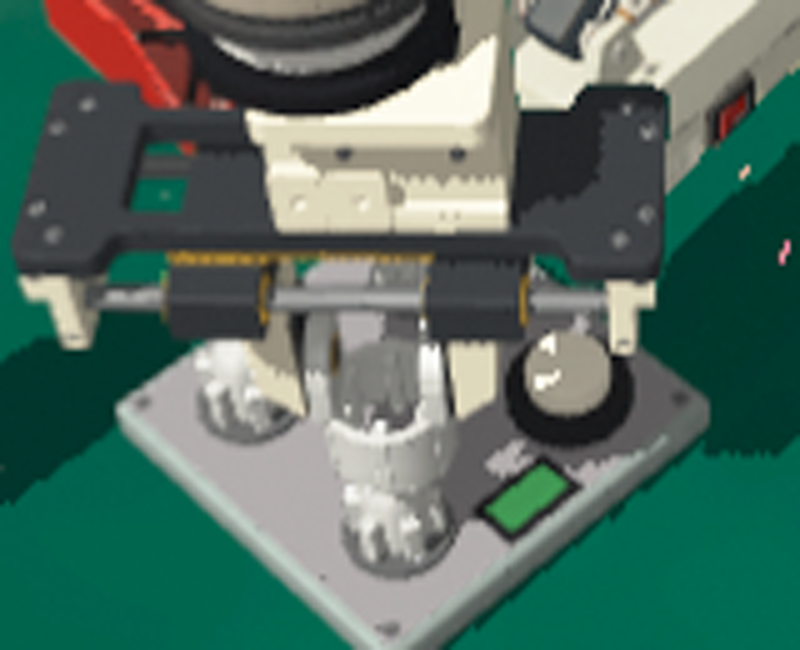

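Call:
apply_moves(
  increments=[
    {"grip":0.2,"linear":[2,0.8,0],"turn":[0,0,0]},
    {"grip":0.2,"linear":[2,0.8,-8],"turn":[0,0,0]},
    {"grip":0.2,"linear":[2,0.8,-13],"turn":[0,0,0]},
    {"grip":0.2,"linear":[2,0.8,-18],"turn":[0,0,0]},
    {"grip":0.2,"linear":[2,0.8,-22],"turn":[0,0,0]},
    {"grip":0.2,"linear":[2,0.8,-24],"turn":[0,0,0]},
  ],
)

```text
time: 8.45
tool_pos: [0.5422, 0.2527, 0.0822]
tool_rot: [-3.141, 0.001, 0.598]
contact_force: [-0.0, -0.1, -1.4]
opening: 0.0447
```

Call:
apply_moves(
  increments=[
    {"grip":0.2,"linear":[-0.5,0,-4],"turn":[0,0,0]},
    {"grip":0.2,"linear":[-0.5,0,-7],"turn":[0,0,0]},
    {"grip":0.2,"linear":[-0.5,0,-10],"turn":[0,0,0]},
    {"grip":0.2,"linear":[-0.5,0,-12],"turn":[0,0,0]},
  ],
)

```text
time: 8.85
tool_pos: [0.542, 0.2528, 0.0704]
tool_rot: [-3.142, 0.0, 0.598]
contact_force: [0.0, -0.1, -2.3]
opening: 0.0446
```

Meshed without resistance; continue to home.

Call:
apply_moves(
  increments=[
    {"grip":0.2,"linear":[-0.3,0,-5],"turn":[0,0,0]},
    {"grip":0.2,"linear":[-0.3,0,-9],"turn":[0,0,0]},
    {"grip":0.2,"linear":[-0.3,0,-12],"turn":[0,0,0]},
    {"grip":0.2,"linear":[-0.3,0,-15],"turn":[0,0,0]},
    {"grip":0.2,"linear":[-0.3,0,-17],"turn":[0,0,0]},
    {"grip":0.2,"linear":[-0.3,0,-18],"turn":[0,0,0]},
  ],
)

```text
time: 9.45
tool_pos: [0.5418, 0.2528, 0.0548]
tool_rot: [3.141, -0.001, 0.598]
contact_force: [-7.8, -2.5, 19.8]
opening: 0.0443
```

Call:
apply_moves(
  increments=[
    {"grip":0.2,"linear":[0,0,1.5],"turn":[0,0,0]},
    {"grip":0.75,"linear":[0,0,1.5],"turn":[0,0,0]},
    {"grip":0.75,"linear":[0,0,1.5],"turn":[0,0,0]},
    {"grip":0.75,"linear":[0,0,1.5],"turn":[0,0,0]},
    {"grip":0.75,"linear":[0,0,1.5],"turn":[0,0,0]},
    {"grip":0.75,"linear":[0,0,1.5],"turn":[0,0,0]},
    {"grip":0.75,"linear":[0,0,40],"turn":[0,0,0]},
    {"grip":0.75,"linear":[0,0,90],"turn":[0,0,0]},
    {"grip":0.75,"linear":[0,0,140],"turn":[0,0,0]},
    {"grip":1.0,"linear":[0,0,190],"turn":[0,0,0]},
  ],
)

```text
time: 10.45
tool_pos: [0.5414, 0.2527, 0.2447]
tool_rot: [-3.141, 0.0, 0.598]
contact_force: [1.5, -0.5, -0.2]
opening: 0.0731
```

```bash
python3 - <<'E'
from h import *
s,i=shot('scene','pics/s3.png');print(s['tool_pos'],s['tool_rot'],s['contact_force'],s['opening'])
shot('top','pics/t5.png')
crop(i,200,200,420,360,3.6,'pics/s3c.png')
E
```

```text
[0.54136012 0.25271449 0.24465907] [-3.14148830e+00  1.06367090e-04  5.97964553e-01] [ 1.52449485 -0.49118634 -0.20762888] 0.07305450979939879
```

View pics/s3.png

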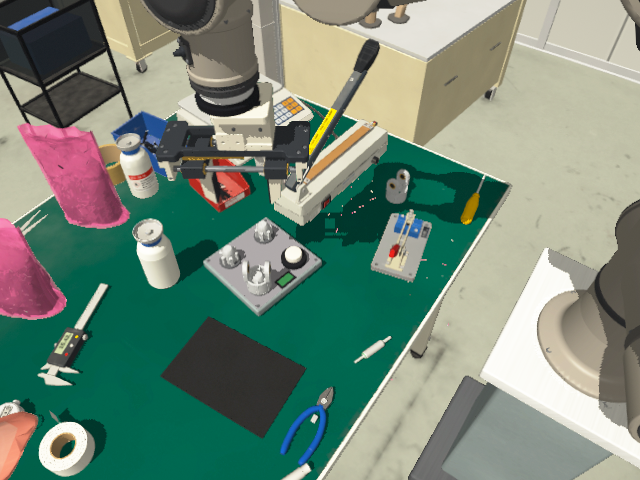

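View pics/t5.png

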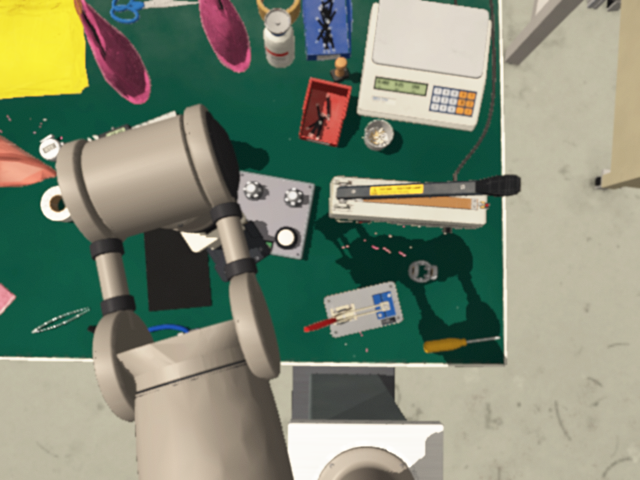

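Call:
apply_moves(
  increments=[
    {"grip":1.0,"linear":[-40,-40,20],"turn":[0,0,1.3]},
    {"grip":1.0,"linear":[-77,-360,20],"turn":[0,0,9]},
    {"grip":1.0,"linear":[-77,-360,20],"turn":[0,0,9]},
    {"grip":1.0,"linear":[-77,-360,20],"turn":[0,0,9]},
    {"grip":1.0,"linear":[-77,-360,20],"turn":[0,0,9]},
    {"grip":1.0,"linear":[-77,-360,20],"turn":[0,0,9]},
    {"grip":1.0,"linear":[-77,-360,0],"turn":[0,0,9]},
    {"grip":1.0,"linear":[-77,-360,-50],"turn":[0,0,9]},
    {"grip":1.0,"linear":[-77,-360,-100],"turn":[0,0,9]},
    {"grip":1.0,"linear":[-77,-360,-120],"turn":[0,0,9]},
  ],
)

```text
time: 11.55
tool_pos: [0.4646, -0.1091, 0.1217]
tool_rot: [3.139, 0.001, 1.538]
contact_force: [1.8, -0.2, -0.2]
opening: 0.0917
```

Call:
apply_moves(
  increments=[
    {"grip":1.0,"linear":[0,0,0],"turn":[0,0,0]},
    {"grip":1.0,"linear":[0,0,0],"turn":[0,0,0]},
  ],
)

```text
time: 11.75
tool_pos: [0.4647, -0.107, 0.1231]
tool_rot: [-3.14, -0.001, 1.54]
contact_force: [1.0, 0.8, 0.9]
opening: 0.0919
```

```bash
python3 - <<'E'
from h import *
s,i=shot('wrist','pics/w5.png');c=cam('wrist',s);print(s['tool_pos'],s['tool_rot'],s['qvel'].round(3))
q=proj(c,(.464,-.107,.03));print(q)
crop(i,260,170,400,290,5,'pics/w5c.png')
for k in range(6):
  a=np.radians(-2)+k*np.pi/3
  q=proj(c,(.464+.0155*np.cos(a),-.107+.0155*np.sin(a),.03));print(k,((q-[260,170]+.5)*5-.5).round(0))
E
```

```text
[ 0.4647376  -0.10704433  0.12309861] [-3.14030652e+00 -7.90227315e-04  1.53992533e+00] [ 0.019 -0.047 -0.046  0.001  0.003 -0.002]
[318.79820138 246.15692828]
0 [296. 503.]
1 [404. 443.]
2 [406. 322.]
3 [296. 259.]
4 [186. 321.]
5 [188. 443.]
```

View pics/w5.png

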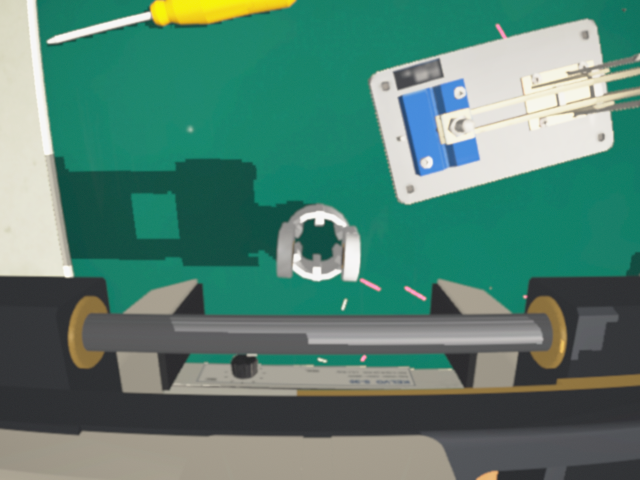

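View pics/w5c.png

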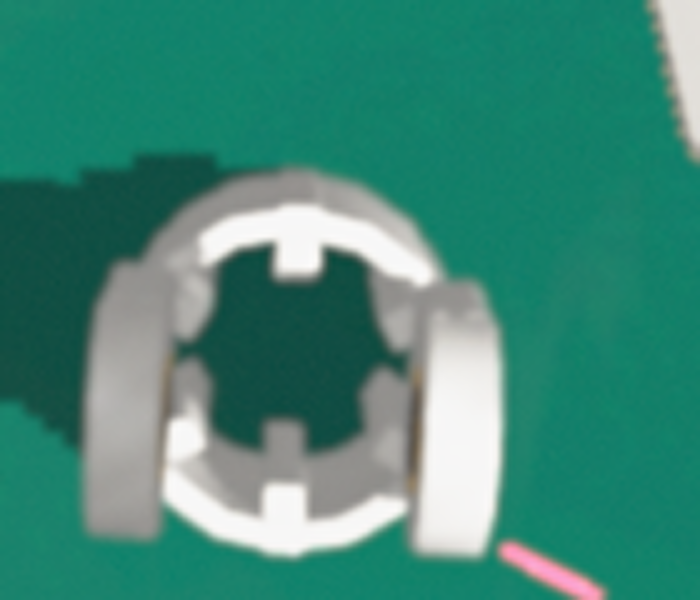

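Call:
apply_moves(
  increments=[
    {"grip":1.0,"linear":[0,-0.5,-45],"turn":[0,0,-0.5]},
    {"grip":1.0,"linear":[0,-0.5,-80],"turn":[0,0,-0.5]},
    {"grip":1.0,"linear":[0,-0.5,-95],"turn":[0,0,-0.5]},
    {"grip":0.2,"linear":[0,-0.5,-95],"turn":[0,0,-0.5]},
    {"grip":0.2,"linear":[0,-0.5,-95],"turn":[0,0,-0.5]},
    {"grip":0.2,"linear":[0,-0.5,-95],"turn":[0,0,-0.5]},
    {"grip":0.2,"linear":[0,-0.5,-95],"turn":[0,0,-0.5]},
    {"grip":0.2,"linear":[0,-0.5,-95],"turn":[0,0,-0.5]},
    {"grip":0.2,"linear":[0,-0.5,-95],"turn":[0,0,-0.5]},
    {"grip":0.2,"linear":[0,-0.5,-95],"turn":[0,0,-0.5]},
  ],
)

```text
time: 12.8
tool_pos: [0.4649, -0.1077, 0.0281]
tool_rot: [3.141, -0.0, 1.488]
contact_force: [-0.8, 1.0, 4.3]
opening: 0.0452
```

Call:
apply_moves(
  increments=[
    {"grip":0.2,"linear":[0,0,0],"turn":[0,0,0]},
    {"grip":0.2,"linear":[0,0,0],"turn":[0,0,0]},
  ],
)

```text
time: 13.0
tool_pos: [0.4649, -0.1077, 0.0281]
tool_rot: [3.141, -0.0, 1.488]
contact_force: [-1.6, 0.6, 5.8]
opening: 0.0447
```

Call:
apply_moves(
  increments=[
    {"grip":0.2,"linear":[0,0,30],"turn":[0,0,0]},
    {"grip":0.2,"linear":[0,0,75],"turn":[0,0,0]},
    {"grip":0.2,"linear":[0,0,120],"turn":[0,0,0]},
    {"grip":0.2,"linear":[-5,5,165],"turn":[0,0,-1]},
    {"grip":0.2,"linear":[-20,40,180],"turn":[0,0,-2.4]},
    {"grip":0.2,"linear":[-20,85,180],"turn":[0,0,-3.8]},
    {"grip":0.2,"linear":[-20,130,180],"turn":[0,0,-5.2]},
    {"grip":0.2,"linear":[-20,175,180],"turn":[0,0,-6.6]},
    {"grip":0.2,"linear":[-20,215,180],"turn":[0,0,-8]},
    {"grip":0.2,"linear":[-15,245,180],"turn":[0,0,-9.4]},
  ],
)

```text
time: 14.0
tool_pos: [0.4486, 0.1366, 0.2074]
tool_rot: [-3.141, 0.001, 0.582]
contact_force: [1.7, -0.4, -2.4]
opening: 0.0451
```

Call:
apply_moves(
  increments=[
    {"grip":0.2,"linear":[35,10,0],"turn":[0,0,-1.4]},
    {"grip":0.2,"linear":[75,15,0],"turn":[0,0,-2.8]},
    {"grip":0.2,"linear":[115,18,0],"turn":[0,0,-4.2]},
    {"grip":0.2,"linear":[150,19,-10],"turn":[0,0,-5.4]},
    {"grip":0.2,"linear":[161,19,-45],"turn":[0,0,-5.4]},
    {"grip":0.2,"linear":[161,19,-80],"turn":[0,0,-5.4]},
    {"grip":0.2,"linear":[161,19,-95],"turn":[0,0,-5.4]},
    {"grip":0.2,"linear":[161,19,-100],"turn":[0,0,-5.4]},
    {"grip":0.2,"linear":[161,19,-100],"turn":[0,0,-5.4]},
    {"grip":0.2,"linear":[161,19,-100],"turn":[0,0,-5.4]},
  ],
)

```text
time: 15.0
tool_pos: [0.6112, 0.1539, 0.1089]
tool_rot: [-3.141, -0.002, 0.021]
contact_force: [0.9, -0.3, -1.1]
opening: 0.0447
```

```bash
python3 - <<'E'
from h import *
s,i=shot('scene','pics/s4.png');print(s['tool_pos'],s['tool_rot'],s['contact_force'],s['opening'])
crop(i,180,150,340,280,5,'pics/s4c.png')
E
```

```text
[0.61123005 0.15389001 0.10888238] [-3.14142923e+00 -2.02062466e-03  2.14292227e-02] [ 0.86552515 -0.32518672 -1.0703106 ] 0.04472963364097338
```

View pics/s4c.png

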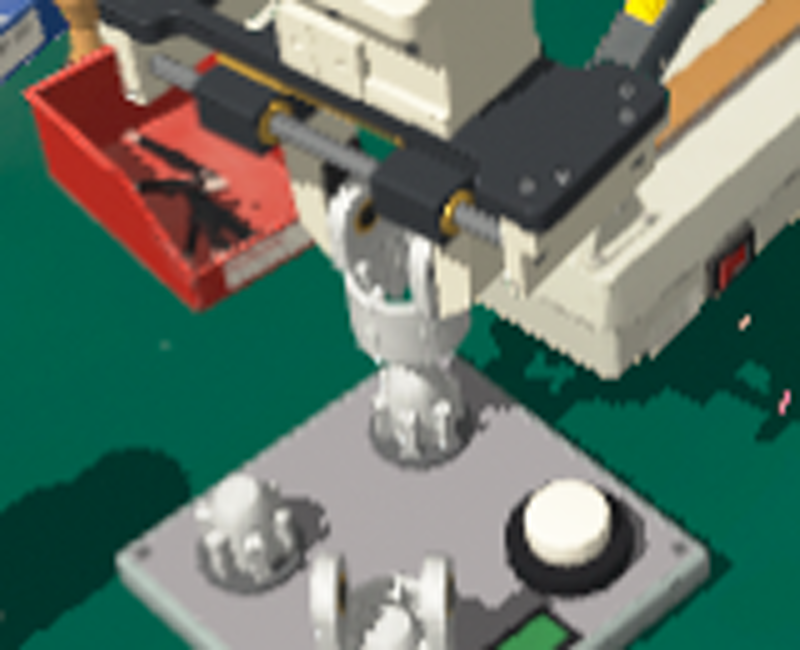

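Call:
apply_moves(
  increments=[
    {"grip":0.2,"linear":[0,2.4,0],"turn":[0,0,-0.8]},
    {"grip":0.2,"linear":[0,2.4,-8],"turn":[0,0,-0.8]},
    {"grip":0.2,"linear":[0,2.4,-14],"turn":[0,0,-0.8]},
    {"grip":0.2,"linear":[0,2.4,-20],"turn":[0,0,-0.8]},
    {"grip":0.2,"linear":[0,2.4,-24],"turn":[0,0,-0.8]},
    {"grip":0.2,"linear":[0,2.4,-28],"turn":[0,0,-0.8]},
  ],
)

```text
time: 15.65
tool_pos: [0.6105, 0.1561, 0.0792]
tool_rot: [3.141, 0.0, -0.062]
contact_force: [-0.2, -0.3, -2.3]
opening: 0.0448
```

Call:
apply_moves(
  increments=[
    {"grip":0.2,"linear":[0.2,0.2,-3],"turn":[0,0,0]},
    {"grip":0.2,"linear":[0.2,0.2,-6],"turn":[0,0,0]},
    {"grip":0.2,"linear":[0.2,0.2,-9],"turn":[0,0,0]},
    {"grip":0.2,"linear":[0.2,0.2,-10],"turn":[0,0,0]},
  ],
)

```text
time: 16.05
tool_pos: [0.6106, 0.1564, 0.0694]
tool_rot: [3.141, 0.0, -0.062]
contact_force: [-0.7, -0.1, -2.4]
opening: 0.0447
```

Call:
apply_moves(
  increments=[
    {"grip":0.2,"linear":[0,0,-5],"turn":[0,0,0]},
    {"grip":0.2,"linear":[0,0,-9],"turn":[0,0,0]},
    {"grip":0.2,"linear":[0,0,-12],"turn":[0,0,0]},
    {"grip":0.2,"linear":[0,0,-15],"turn":[0,0,0]},
    {"grip":0.2,"linear":[0,0,-17],"turn":[0,0,0]},
    {"grip":0.2,"linear":[0,0,-17.5],"turn":[0,0,0]},
  ],
)

```text
time: 16.65
tool_pos: [0.6107, 0.1564, 0.054]
tool_rot: [3.142, -0.001, -0.062]
contact_force: [-5.8, -0.5, 13.4]
opening: 0.0449
```

Call:
apply_moves(
  increments=[
    {"grip":0.2,"linear":[0,0,1],"turn":[0,0,0]},
    {"grip":0.75,"linear":[0,0,1],"turn":[0,0,0]},
    {"grip":0.75,"linear":[0,0,1],"turn":[0,0,0]},
    {"grip":0.75,"linear":[0,0,1],"turn":[0,0,0]},
    {"grip":0.75,"linear":[0,0,1],"turn":[0,0,0]},
    {"grip":0.75,"linear":[0,0,1],"turn":[0,0,0]},
    {"grip":0.75,"linear":[0,0,40],"turn":[0,0,0]},
    {"grip":0.75,"linear":[0,0,85],"turn":[0,0,0]},
    {"grip":0.5,"linear":[-10,0,120],"turn":[0,0,1]},
    {"grip":0,"linear":[-40,5,130],"turn":[0,0,2.4]},
  ],
)

```text
time: 17.65
tool_pos: [0.574, 0.1611, 0.1866]
tool_rot: [3.141, -0.009, 0.192]
contact_force: [0.4, -0.3, 0.5]
opening: 0.0574
```

Call:
apply_moves(
  increments=[
    {"grip":0,"linear":[-42,8,0],"turn":[0,0,1.4]},
    {"grip":0,"linear":[-42,8,0],"turn":[0,0,2.8]},
    {"grip":0,"linear":[-42,8,0],"turn":[0,0,4.2]},
    {"grip":0,"linear":[-42,8,0],"turn":[0,0,4.2]},
    {"grip":0,"linear":[-42,8,0],"turn":[0,0,4.2]},
  ],
)

```text
time: 18.15
tool_pos: [0.5289, 0.1694, 0.1823]
tool_rot: [3.141, -0.0, 0.625]
contact_force: [-0.5, 0.6, 0.4]
opening: 0.0171
```

```bash
python3 - <<'E'
from h import *
s,i=shot('scene','pics/s5.png');print(s['tool_pos'],s['tool_rot'],s['contact_force'],s['opening'])
crop(i,180,180,340,310,5,'pics/s5c.png')
c=cam('scene')
for P in [(.541,.2524,.088),(.6107,.1563,.088),(.541,.2524,.056),(.6107,.1563,.056)]:print(((proj(c,P)-[180,180]+.5)*5-.5).round(0))
E
```

```text
[0.52888668 0.16937601 0.18228585] [ 3.14149781e+00 -2.41130728e-04  6.24673769e-01] [-0.45863722  0.5956938   0.36872428] 0.017053440234693507
[384. 424.]
[408. 167.]
[393. 480.]
[416. 225.]
```

View pics/s5c.png

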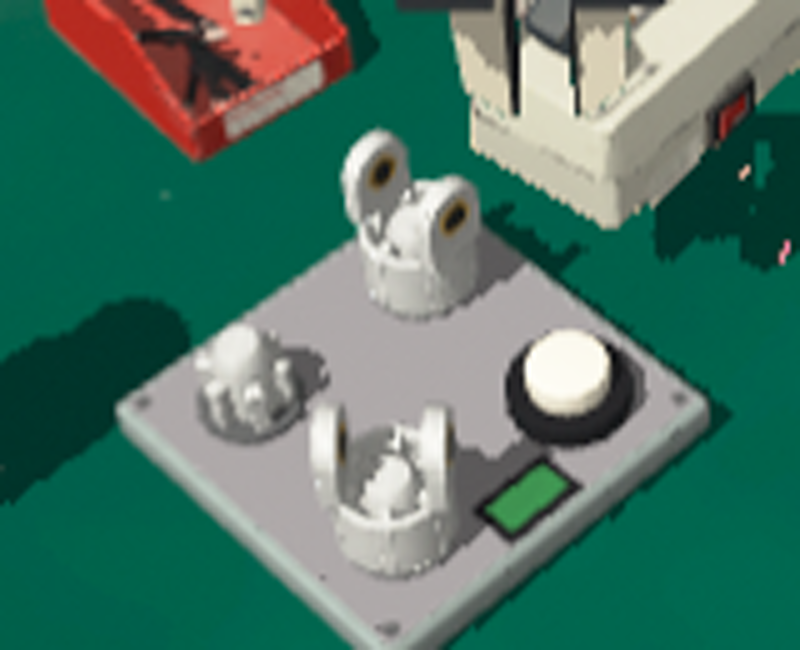

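Call:
apply_moves(
  increments=[
    {"grip":0.0,"linear":[-1,0,-45],"turn":[0,0,0]},
    {"grip":0.0,"linear":[-1,0,-90],"turn":[0,0,0]},
    {"grip":0.0,"linear":[-1,0,-125],"turn":[0,0,0]},
    {"grip":0.0,"linear":[-1,0,-134],"turn":[0,0,0]},
    {"grip":0.0,"linear":[-1,0,-140],"turn":[0,0,0]},
    {"grip":0.0,"linear":[-1,0,-144],"turn":[0,0,0]},
    {"grip":0.0,"linear":[-1,0,-146],"turn":[0,0,0]},
    {"grip":0.0,"linear":[-1,0,-147],"turn":[0,0,0]},
    {"grip":0.0,"linear":[-1,0,-147],"turn":[0,0,0]},
  ],
)

```text
time: 19.1
tool_pos: [0.5283, 0.1695, 0.0381]
tool_rot: [3.14, -0.002, 0.628]
contact_force: [-6.4, -2.0, 13.5]
opening: 0.0002
```

Call:
apply_moves(
  increments=[
    {"grip":0.0,"linear":[0,0,-1],"turn":[0,0,0]},
    {"grip":0.0,"linear":[0,0,-2],"turn":[0,0,0]},
    {"grip":0.0,"linear":[0,0,-2],"turn":[0,0,0]},
  ],
)

```text
time: 19.4
tool_pos: [0.5284, 0.1695, 0.0379]
tool_rot: [3.14, -0.003, 0.629]
contact_force: [-12.0, -1.7, 26.6]
opening: 0.0003
```

Call:
apply_moves(
  increments=[
    {"grip":0.0,"linear":[0,0,10],"turn":[0,0,0]},
    {"grip":0.0,"linear":[0,0,30],"turn":[0,0,0]},
    {"grip":0.3,"linear":[0,0,75],"turn":[0,0,0]},
    {"grip":0.75,"linear":[0,0,115],"turn":[0,0,0]},
    {"grip":0.75,"linear":[5,35,125],"turn":[0,0,-0.3]},
    {"grip":0.75,"linear":[13,83,125],"turn":[0,0,-0.3]},
    {"grip":0.75,"linear":[13,83,115],"turn":[0,0,-0.3]},
    {"grip":0.75,"linear":[13,83,105],"turn":[0,0,-0.3]},
    {"grip":0.75,"linear":[13,83,105],"turn":[0,0,-0.3]},
  ],
)

```text
time: 20.3
tool_pos: [0.5399, 0.2515, 0.137]
tool_rot: [-3.141, 0.002, 0.597]
contact_force: [0.6, -0.0, -0.0]
opening: 0.0515
```

```bash
python3 - <<'E'
from h import *
s,i=shot('scene','pics/s6.png');print(s['tool_pos'],s['tool_rot'],s['contact_force'],s['opening'])
crop(i,180,180,340,310,5,'pics/s6c.png')
s=observe();print(s['tool_pos'],s['tool_rot'])
E
```

```text
[0.53987134 0.25152951 0.13695422] [-3.14122462e+00  2.45263288e-03  5.97040356e-01] [ 0.64107312 -0.03057694 -0.02130721] 0.05151190670720491
[0.54031852 0.25135269 0.13763974] [-3.14134248e+00  1.56672548e-03  5.96290564e-01]
```

View pics/s6c.png

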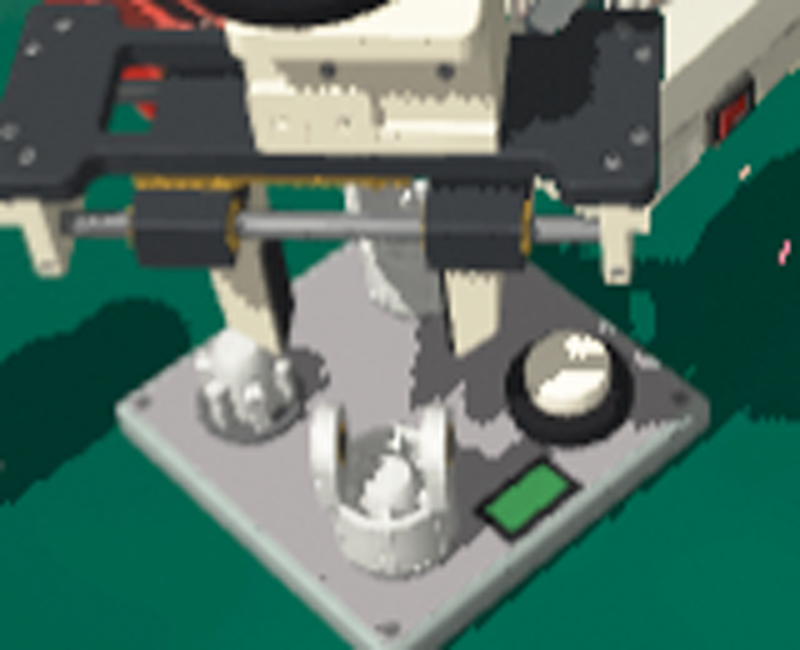

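Call:
apply_moves(
  increments=[
    {"grip":0.78,"linear":[1,1.2,0],"turn":[0,0,0.1]},
    {"grip":0.78,"linear":[1,1.2,0],"turn":[0,0,0.1]},
    {"grip":0.78,"linear":[1,1.2,-30],"turn":[0,0,0.1]},
    {"grip":0.78,"linear":[1,1.2,-65],"turn":[0,0,0.1]},
    {"grip":0.78,"linear":[1,1.2,-83],"turn":[0,0,0.1]},
    {"grip":0.78,"linear":[1,1.2,-83],"turn":[0,0,0.1]},
    {"grip":0.2,"linear":[1,1.2,-83],"turn":[0,0,0.1]},
    {"grip":0.2,"linear":[1,1.2,-83],"turn":[0,0,0.1]},
    {"grip":0.2,"linear":[1,1.2,-83],"turn":[0,0,0.1]},
    {"grip":0.2,"linear":[1,1.2,-83],"turn":[0,0,0.1]},
  ],
)

```text
time: 21.35
tool_pos: [0.5423, 0.2537, 0.0564]
tool_rot: [3.141, -0.002, 0.608]
contact_force: [0.1, 0.9, 4.8]
opening: 0.0451
```

Call:
apply_moves(
  increments=[
    {"grip":0.2,"linear":[0,0,0],"turn":[0,0,0]},
    {"grip":0.2,"linear":[0,0,0],"turn":[0,0,0]},
    {"grip":0.2,"linear":[0,0,0],"turn":[0,0,0]},
  ],
)

```text
time: 21.65
tool_pos: [0.5423, 0.2538, 0.0564]
tool_rot: [3.141, -0.002, 0.608]
contact_force: [-1.1, -0.7, 6.1]
opening: 0.0448
```

Call:
apply_moves(
  increments=[
    {"grip":0.2,"linear":[0,0,10],"turn":[0,0,0]},
    {"grip":0.2,"linear":[0,0,30],"turn":[0,0,0]},
    {"grip":0.2,"linear":[0,0,60],"turn":[0,0,0]},
    {"grip":0.2,"linear":[0,0,95],"turn":[0,0,0]},
    {"grip":0.2,"linear":[0,25,105],"turn":[0,0,1]},
    {"grip":0.2,"linear":[-5,70,105],"turn":[0,0,2.4]},
    {"grip":0.2,"linear":[-12,115,95],"turn":[0,0,3.8]},
    {"grip":0.2,"linear":[-18,147,65],"turn":[0,0,4]},
    {"grip":0.2,"linear":[-18,147,30],"turn":[0,0,4]},
    {"grip":0.2,"linear":[-18,147,10],"turn":[0,0,4]},
  ],
)

```text
time: 22.65
tool_pos: [0.5215, 0.4012, 0.0622]
tool_rot: [-3.139, 0.004, 1.029]
contact_force: [-0.1, 0.2, -1.8]
opening: 0.0452
```

```bash
python3 - <<'E'
from h import *
s,i=shot('scene','pics/s7.png');print(s['tool_pos'],s['tool_rot'],s['contact_force'],s['opening'])
E
```

```text
[0.52147687 0.40116161 0.06218762] [-3.1394668   0.00392642  1.02918872] [-0.08079144  0.18366039 -1.78278165] 0.04522308591678363
```

View pics/s7.png

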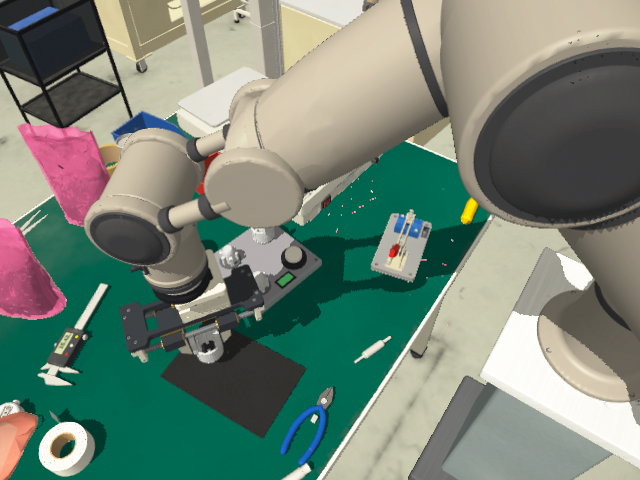

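Call:
apply_moves(
  increments=[
    {"grip":0.2,"linear":[0,0,-10],"turn":[0,0,0]},
    {"grip":0.2,"linear":[0,0,-20],"turn":[0,0,0]},
    {"grip":0.2,"linear":[0,0,-26],"turn":[0,0,0]},
    {"grip":0.2,"linear":[0,0,-29],"turn":[0,0,0]},
    {"grip":0.2,"linear":[0,0,-31],"turn":[0,0,0]},
    {"grip":0.2,"linear":[0,0,-32],"turn":[0,0,0]},
    {"grip":0.2,"linear":[0,0,-32],"turn":[0,0,0]},
  ],
)

```text
time: 23.4
tool_pos: [0.5239, 0.4007, 0.0336]
tool_rot: [3.141, -0.001, 1.027]
contact_force: [-0.6, -0.7, -1.3]
opening: 0.0448
```

Call:
apply_moves(
  increments=[
    {"grip":0.2,"linear":[0,0,-1],"turn":[0,0,0]},
    {"grip":0.2,"linear":[0,0,-1],"turn":[0,0,0]},
    {"grip":0.75,"linear":[0,0,-1],"turn":[0,0,0]},
    {"grip":0.75,"linear":[0,0,-1],"turn":[0,0,0]},
    {"grip":0.75,"linear":[0,0,-1],"turn":[0,0,0]},
    {"grip":0.75,"linear":[0,0,-1],"turn":[0,0,0]},
    {"grip":0.75,"linear":[0,0,-1],"turn":[0,0,0]},
    {"grip":0.75,"linear":[0,0,40],"turn":[0,0,0]},
    {"grip":0.75,"linear":[0,0,90],"turn":[0,0,0]},
    {"grip":0.75,"linear":[0,0,140],"turn":[0,0,0]},
  ],
)

```text
time: 24.4
tool_pos: [0.5234, 0.4004, 0.1743]
tool_rot: [-3.141, 0.001, 1.027]
contact_force: [1.1, -0.1, 1.0]
opening: 0.069
```

Call:
apply_moves(
  increments=[
    {"grip":0.75,"linear":[15,-40,10],"turn":[0,0,-1.4]},
    {"grip":0.75,"linear":[31,-86,10],"turn":[0,0,-2.8]},
    {"grip":0.75,"linear":[47,-132,10],"turn":[0,0,-4.2]},
    {"grip":0.75,"linear":[63,-178,10],"turn":[0,0,-5.6]},
    {"grip":0.75,"linear":[79,-224,10],"turn":[0,0,-7]},
    {"grip":0.75,"linear":[87,-244,0],"turn":[0,0,-8.4]},
    {"grip":0.75,"linear":[87,-244,-15],"turn":[0,0,-9.8]},
    {"grip":0.75,"linear":[87,-244,-35],"turn":[0,0,-10.4]},
    {"grip":0.75,"linear":[87,-244,-35],"turn":[0,0,-10.4]},
    {"grip":0.75,"linear":[87,-244,-35],"turn":[0,0,-10.4]},
  ],
)

```text
time: 25.4
tool_pos: [0.6107, 0.1567, 0.1384]
tool_rot: [3.141, 0.0, -0.06]
contact_force: [0.4, 0.2, 0.2]
opening: 0.0691
```

```bash
python3 - <<'E'
from h import *
s,i=shot('scene','pics/s8.png');print(s['tool_pos'],s['tool_rot'],s['contact_force'],s['opening'])
s=observe();print(s['tool_pos'],s['tool_rot'])
E
```

```text
[0.61069642 0.15669689 0.13839288] [ 3.14146535e+00  4.04247169e-04 -6.03359748e-02] [0.36253381 0.2086228  0.24974677] 0.06914875527653697
[0.6111346  0.15685479 0.13909535] [-3.14141551e+00 -1.13187340e-03 -6.03629808e-02]
```

View pics/s8.png

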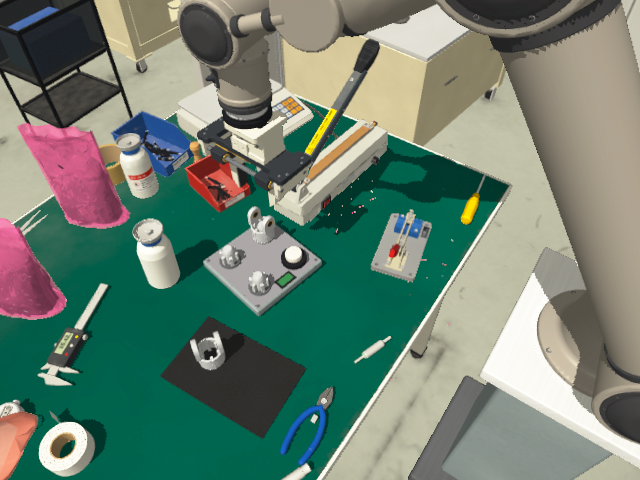

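A stands on the mat at scene (209,352). Now fetch B from shaft 3.

Call:
apply_moves(
  increments=[
    {"grip":0.75,"linear":[0,-0.4,-40],"turn":[0,0,0]},
    {"grip":0.75,"linear":[0,-0.4,-70],"turn":[0,0,0]},
    {"grip":0.75,"linear":[0,-0.4,-84],"turn":[0,0,0]},
    {"grip":0.75,"linear":[0,-0.4,-84],"turn":[0,0,0]},
    {"grip":0.2,"linear":[0,-0.4,-84],"turn":[0,0,0]},
    {"grip":0.2,"linear":[0,-0.4,-84],"turn":[0,0,0]},
    {"grip":0.2,"linear":[0,-0.4,-84],"turn":[0,0,0]},
    {"grip":0.2,"linear":[0,-0.4,-84],"turn":[0,0,0]},
    {"grip":0.2,"linear":[0,-0.4,-84],"turn":[0,0,0]},
    {"grip":0.2,"linear":[0,-0.4,-84],"turn":[0,0,0]},
  ],
)

```text
time: 26.45
tool_pos: [0.6115, 0.1563, 0.0556]
tool_rot: [-3.141, -0.002, -0.062]
contact_force: [-0.0, -0.1, 6.4]
opening: 0.0451
```

Call:
apply_moves(
  increments=[
    {"grip":0.2,"linear":[0,0,0],"turn":[0,0,0]},
    {"grip":0.2,"linear":[0,0,10],"turn":[0,0,0]},
    {"grip":0.2,"linear":[0,0,30],"turn":[0,0,0]},
    {"grip":0.2,"linear":[0,0,65],"turn":[0,0,0]},
    {"grip":0.2,"linear":[0,0,105],"turn":[0,0,0]},
  ],
)

```text
time: 26.95
tool_pos: [0.6096, 0.156, 0.1592]
tool_rot: [3.141, 0.004, -0.062]
contact_force: [0.0, 0.0, -0.9]
opening: 0.0449
```

Call:
apply_moves(
  increments=[
    {"grip":0.2,"linear":[-10,10,20],"turn":[0,0,0]},
    {"grip":0.2,"linear":[-35,45,30],"turn":[0,0,1.4]},
    {"grip":0.2,"linear":[-64,84,30],"turn":[0,0,2.8]},
    {"grip":0.2,"linear":[-92,122,30],"turn":[0,0,4.2]},
    {"grip":0.2,"linear":[-120,160,30],"turn":[0,0,5.6]},
    {"grip":0.2,"linear":[-148,197,10],"turn":[0,0,7]},
    {"grip":0.2,"linear":[-170,227,-30],"turn":[0,0,8.4]},
    {"grip":0.2,"linear":[-177,235,-70],"turn":[0,0,9.6]},
    {"grip":0.2,"linear":[-177,235,-100],"turn":[0,0,9.6]},
    {"grip":0.2,"linear":[-177,235,-100],"turn":[0,0,9.6]},
  ],
)

```text
time: 27.95
tool_pos: [0.4304, 0.3897, 0.0552]
tool_rot: [-3.138, 0.009, 0.944]
contact_force: [-1.0, 0.3, -1.5]
opening: 0.045
```

```bash
python3 - <<'E'
from h import *
s,i=shot('scene','pics/s9.png');print(s['tool_pos'],s['tool_rot'],s['contact_force'],s['opening'])
s=observe();print(s['tool_pos'],s['tool_rot'])
E
```

```text
[0.43043296 0.38974952 0.05517918] [-3.1384554   0.00908068  0.94408497] [-1.01474144  0.26545069 -1.45849185] 0.04495946968545071
[0.43245224 0.39053423 0.0579282 ] [-3.14009964  0.0043875   0.94295555]
```

View pics/s9.png

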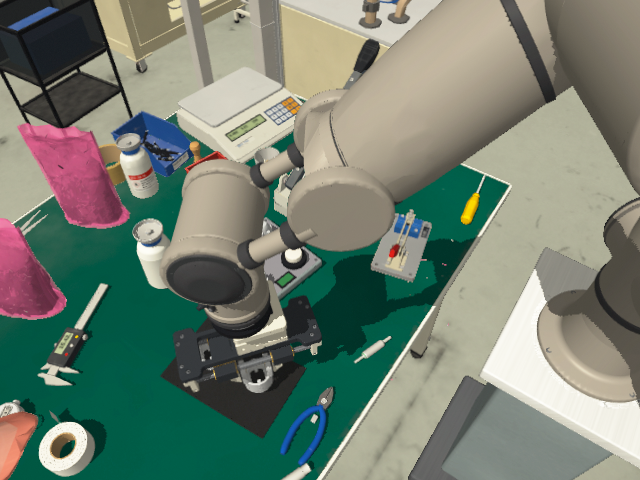

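Call:
apply_moves(
  increments=[
    {"grip":0.2,"linear":[0,0,-10],"turn":[0,0,0]},
    {"grip":0.2,"linear":[0,0,-18],"turn":[0,0,0]},
    {"grip":0.2,"linear":[0,0,-22],"turn":[0,0,0]},
    {"grip":0.2,"linear":[0,0,-24],"turn":[0,0,0]},
    {"grip":0.2,"linear":[0,0,-25],"turn":[0,0,0]},
    {"grip":0.2,"linear":[0,0,-25],"turn":[0,0,0]},
  ],
)

```text
time: 28.6
tool_pos: [0.4339, 0.3912, 0.0345]
tool_rot: [3.141, -0.0, 0.943]
contact_force: [-1.3, 0.1, -3.0]
opening: 0.0452
```

Call:
apply_moves(
  increments=[
    {"grip":0.2,"linear":[0,0,-1.5],"turn":[0,0,0]},
    {"grip":0.2,"linear":[0,0,-2.5],"turn":[0,0,0]},
    {"grip":0.2,"linear":[0,0,-2.5],"turn":[0,0,0]},
  ],
)

```text
time: 28.9
tool_pos: [0.434, 0.3914, 0.0326]
tool_rot: [3.141, -0.001, 0.943]
contact_force: [-0.1, -1.7, 5.2]
opening: 0.0448
```

Contact with the mat; release and lift.

Call:
apply_moves(
  increments=[
    {"grip":0.75,"linear":[0,0,0.5],"turn":[0,0,0]},
    {"grip":0.75,"linear":[0,0,0.5],"turn":[0,0,0]},
    {"grip":0.75,"linear":[0,0,0.5],"turn":[0,0,0]},
    {"grip":0.75,"linear":[0,0,0.5],"turn":[0,0,0]},
    {"grip":0.75,"linear":[0,0,0.5],"turn":[0,0,0]},
    {"grip":0.75,"linear":[0,0,40],"turn":[0,0,0]},
    {"grip":0.75,"linear":[0,0,90],"turn":[0,0,0]},
    {"grip":0.0,"linear":[0,0,140],"turn":[0,0,0]},
    {"grip":0.0,"linear":[10,-30,165],"turn":[0,0,0]},
    {"grip":0.0,"linear":[25,-75,165],"turn":[0,0,0]},
  ],
)

```text
time: 29.9
tool_pos: [0.4603, 0.3181, 0.2014]
tool_rot: [3.138, -0.009, 0.947]
contact_force: [0.8, -0.0, -0.0]
opening: 0.0496
```

Call:
apply_moves(
  increments=[
    {"grip":0.0,"linear":[22,-45,0],"turn":[0,0,0]},
    {"grip":0.0,"linear":[44,-90,0],"turn":[0,0,0]},
    {"grip":0.0,"linear":[65,-133,0],"turn":[0,0,0]},
    {"grip":0.0,"linear":[69,-146,0],"turn":[0,0,0]},
    {"grip":0.0,"linear":[69,-146,0],"turn":[0,0,0]},
    {"grip":0.0,"linear":[69,-146,0],"turn":[0,0,0]},
    {"grip":0.0,"linear":[69,-146,0],"turn":[0,0,0]},
  ],
)

```text
time: 30.6
tool_pos: [0.527, 0.1718, 0.1967]
tool_rot: [-3.141, -0.0, 0.945]
contact_force: [-0.2, -0.6, 0.5]
opening: 0.0005
```

```bash
python3 - <<'E'
from h import *
s,i=shot('scene','pics/s10.png');print(s['tool_pos'],s['tool_rot'],s['contact_force'],s['opening'])
crop(i,150,200,330,440,3,'pics/s10c.png')
s,i=shot('top','pics/t10.png');print(s['tool_pos'],s['tool_rot'])
E
```

```text
[0.52703577 0.17179008 0.19673192] [-3.14110766e+00 -2.05862526e-04  9.44811689e-01] [-0.23172233 -0.59379882  0.5067214 ] 0.00047088404109112727
[0.52705996 0.17181043 0.19675279] [-3.14123728e+00 -1.74305906e-04  9.45078170e-01]
```

View pics/s10c.png

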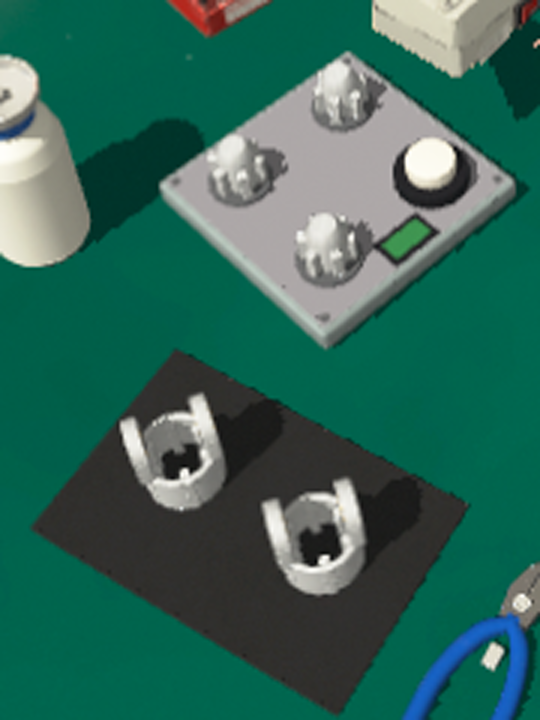

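View pics/t10.png

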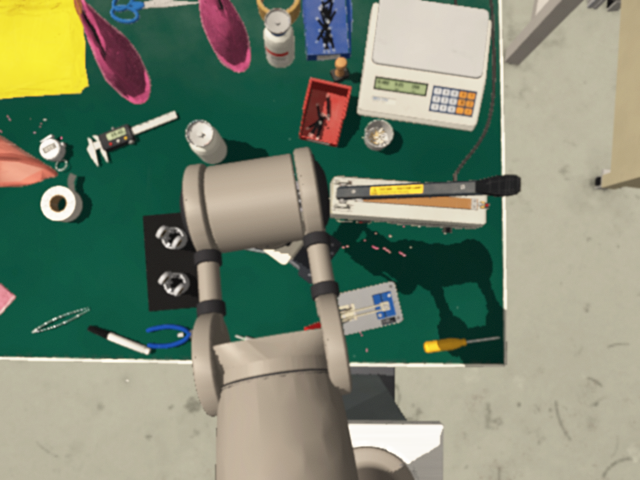

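Call:
apply_moves(
  increments=[
    {"grip":0.0,"linear":[1,-2,-45],"turn":[0,0,0]},
    {"grip":0.0,"linear":[1,-2,-90],"turn":[0,0,0]},
    {"grip":0.0,"linear":[1,-2,-130],"turn":[0,0,0]},
    {"grip":0.0,"linear":[1,-2,-147],"turn":[0,0,0]},
    {"grip":0.0,"linear":[1,-2,-153],"turn":[0,0,0]},
    {"grip":0.0,"linear":[1,-2,-158],"turn":[0,0,0]},
    {"grip":0.0,"linear":[1,-2,-161],"turn":[0,0,0]},
    {"grip":0.0,"linear":[1,-2,-162],"turn":[0,0,0]},
    {"grip":0.0,"linear":[1,-2,-162],"turn":[0,0,0]},
  ],
)

```text
time: 31.6
tool_pos: [0.5284, 0.169, 0.038]
tool_rot: [3.141, -0.001, 0.944]
contact_force: [-10.6, -0.2, 19.2]
opening: 0.0005
```

Call:
apply_moves(
  increments=[
    {"grip":0.0,"linear":[0,0,-1.5],"turn":[0,0,0]},
    {"grip":0.0,"linear":[0,0,-1.5],"turn":[0,0,0]},
    {"grip":0.0,"linear":[0,0,10],"turn":[0,0,0]},
    {"grip":0.0,"linear":[0,0,40],"turn":[0,0,0]},
    {"grip":0.0,"linear":[0,0,90],"turn":[0,0,0]},
    {"grip":0.0,"linear":[0,0,140],"turn":[0,0,0]},
    {"grip":0.0,"linear":[0,-20,180],"turn":[0,0,0]},
    {"grip":0.0,"linear":[0,-30,190],"turn":[0,0,0]},
    {"grip":0.0,"linear":[0,-30,190],"turn":[0,0,0]},
    {"grip":0.0,"linear":[0,-30,190],"turn":[0,0,0]},
  ],
)

```text
time: 32.6
tool_pos: [0.5283, 0.1383, 0.2241]
tool_rot: [-3.141, 0.0, 0.942]
contact_force: [-0.1, 0.6, -0.4]
opening: 0.0006
```

```bash
python3 - <<'E'
from h import *
s,i=shot('scene','pics/s11.png');print(s['tool_pos'],s['contact_force'],s['time'])
s,i=shot('top','pics/t11.png');crop(i,130,200,230,320,5,'pics/t11c.png')
E
```

```text
[0.52832886 0.13832329 0.2240595 ] [-0.06129066  0.62333361 -0.42879587] 32.6
```

View pics/s11.png

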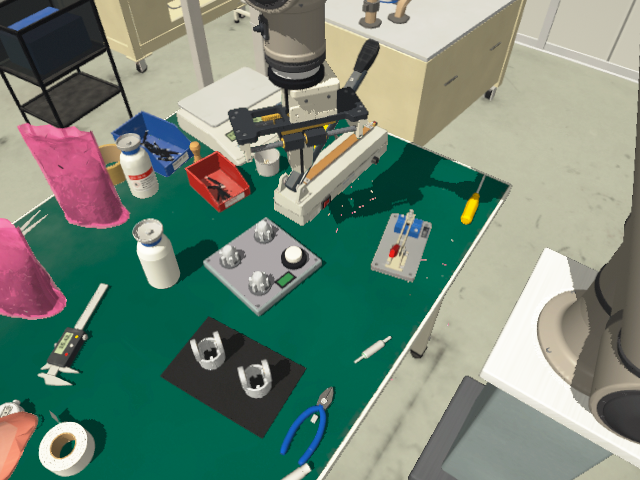

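View pics/t11c.png

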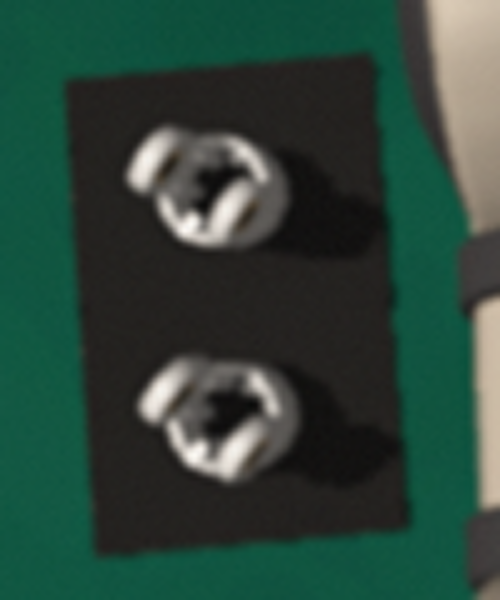

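```bash
python3 -c "
from cell import *
print(hand_in())"
```

```text
the job is handed in; nothing more can be done
None
```

The job is done and handed in at about 33 s of the 210 s allowed; no verdict came back.

- **Button presses:** I pressed the button three times: with the shafts empty, with the yokes home, and with the yokes on the mat. Each press bottomed out with the fingertips at about 38 mm height, and I let it up each time. The measured vertical push was 30 N, 27 N and 19 N. The last was read just before a further 1.5 mm of commanded travel.
- **Yokes:** There were two on the bench and no third. One went onto the near left shaft and the other onto the far right shaft. Both meshed first time without rocking and stopped at the home height, with a reaction of 13–20 N.
- **Final pictures:** Both yokes stand upright, well inside the mat edges. All shafts are empty, the button is up, and the bottle and pin gauge have not visibly moved. The gripper is clear of everything.

Two limits on these checks: I judged "fully down" and "home" from tool height and force, because there is no direct reading. The tester's display looked the same green throughout, so it confirmed nothing. No check failed and I saw no knocked yoke.

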